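Fetch the instrument case from behind the bottles

TASK

The steel instrument case lies in the beige tray, hemmed in behind three bottles: first move all three (pump bottle, spray can, square bottle) onto the black side mat, then lay the case in the middle of the empty steel work tray, lengthwise and square with it. Only then put each bottle back in the beige tray on the very spot where it stood at the start. Keep bottles and case upright, set them down without dropping them, and leave the mirror, the tub and the spatula cup alone.

Things in the scene. Friction and masses are not known exactly. Their poses are not given: they have to be found in the camera images.
- pump_bottle_mid (a point): Loose white round pump bottle, 168 mm tall, 0.25 kg: body 52 mm across, 32 mm collar, thin stem, and on top a boxy pump head 30 (own x) x 26 (own y) x 18 mm high, centre 159 mm above the foot, with a spout along own -x reaching 47 mm from the axis. Grip the head across own y. The point is on its axis half-way up, 84 mm above the foot; own z is up.
- spray_can_mid (a point): Loose round spray can, 150 mm tall, 0.2 kg: aluminium body 49 mm across; the top 36 mm is a straight round white cap 41 mm across, firmly fixed: grip it there from any side. The point is on its axis half-way up, 75 mm above the foot; own z is up.
- square_bottle_mid (a point): Loose white square bottle, 145 mm tall, 0.25 kg: body 48 x 48 mm, 106 mm high; the top 26 mm is a round grey screw cap 31 mm across: grip it there. The point is on its axis half-way up, 72.5 mm above the foot; own x and y are square to its faces, own z is up.
- case_mid (a point): Loose closed stainless-steel instrument case, a flat long box without handle, 180 (own x) x 56 (own y) x 36 mm high, 0.32 kg, gripped across its 56 mm width. It lies in the beige tray right behind the row of bottles (6 to 16 mm gap). The point is its centre, 18 mm above its underside.
- trolley_tray: Fixed beige sheet-metal tray, 196 (own x) x 252 mm (own y) outside, rim 28 mm high, walls and floor 4 mm thick; own -x is its front, towards the robot. In front the three bottles stand in a row along own y, 64 mm apart, in any order; behind them lies the case along own y, about 42 mm from the rear wall. Origin: centre of its underside, on the counter.
- side_mat: Fixed flat black rubber mat, 250 mm (own x, roughly away from the robot) x 130 mm (own y), 4 mm thick, empty at the start, to one side of the beige tray. Origin: centre of its underside, on the counter; its top is 4 mm higher.
- work_tray: Fixed shallow stainless-steel work tray, empty at the start, on the other side of the beige tray: outside 250 mm (own x, roughly away from the robot) x 136 mm (own y), rim 14 mm high (rolled edge up to 17 mm), walls and floor 4 mm thick. Origin: centre of its underside, on the counter.
- mirror_mid (a point): Bystander: loose round table mirror in a wooden frame 124 mm across on a black foot 110 mm across, 177 mm tall. Point: on its axis 89 mm above the counter.
- tub_mid (a point): Bystander: loose white round tub with a yellow lid, 76 mm across, 78 mm tall. Point: its centre.
- spatula_cup_mid (a point): Bystander: loose white cup 72 mm across, 85 mm tall, with three wooden spatulas standing up to about 150 mm. Point: on its axis, half-way up the cup.
Not all that is in view belongs to the job. What is shaped like the part that bears spray_can_mid but green is not meant. Leave any yellow look-alike of the part that bears case_mid alone.

How it is judged:
By the outcome, as a careful person would: the job done as asked, in the order asked, and still so for the second after the job is handed in, with the robot touching nothing.
It also fails if it takes over 147 s, if anything falls off the work surface, if the arm or the gripper's body presses on something with over 40 N, if the wrist force passes 120 N, or if a joint passes its speed limit or range.

ROBOT

A 6-joint arm with a two-finger parallel gripper is mounted at the origin on the work surface. World frame = base frame: x ahead of the robot, y to its left, z up, the work surface at z = 0. Lengths are in m, angles in rad, forces in N, time in s.
With the tool pointing down it reaches from about 0.375 to 0.9 m from the base axis. Payload 3.1 kg.
Tool frame: the origin (TCP) lies midway between the tips of the shut fingers; the grasp point (between the pads) lies 19 mm behind it; y points along the fingers, x is the direction in which the jaws open and shut, and the axes are right-handed (so a half turn about y gives the same grasp; the last joint's range is limited). The gripper opens to 87 mm and grips with 3 to 60 N. Pads are 19 mm wide; open, the fingers measure 117 mm over their backs; the gripper's body (75 mm by 190 mm) begins 51 mm behind the grasp point.
Start: joints at [1.052, 0.527, 1.433, -0, 1.181, -0.178], TCP at [0.209, 0.589, 0.184] pointing down, gripper open.
Joint ranges: [-3.08, 3.08], [-0.75, 2.2], [0.22, 2.44], [-1.43, 4.57], [0, 2.65], [-2.85, 2.85]. Speed limits (rad/s): [2.79, 2.79, 3.14, 3.14, 3.14, 3.14].

INTERFACE

Orientations are given as a unit quaternion [w, x, y, z].
In Python, from rig import arm, optics, finder gives the robot as it stands.
- The arm moves only by the tool play_rows, never from a script. Its arguments are lists of equal length, an entry for each row: "slide": the shift along the tool's x, y, z in cm, a list of three; "turn": the turn about the tool's y in rad; "grip": the opening, from -1 (shut) to 1 (fully open), so that 0 is half open. A call has exactly 10 rows; each row shifts and turns the commanded pose from where the row before left it, along the tool's axes as they then stand; what a row does not reach is not made up. A row lasts 1/8 s, in which the tool goes at most 62.5 mm and 10.7 degrees, less where a joint would pass 70% of its speed; a pose out of reach is approached as far as the arm can. A call is refused whole if a number of a shift passes 6.25 or a number of a turn 0.188, either way. A call with a gripper value outside its range is refused whole. The fingers move at their own pace and stop on an object; "squeeze" is the grip in N (left out, the last holds). Time passes only in rows, so rows that do not move let the fingers close, or fill a call up. It gives the time, the measured TCP pose, the force and the opening at its end, in the units of the state.
- arm.sense(): the state, without advancing time (a new reading comes with each control period).
- optics.capture(name): name is "side" or "top" or "wrist"; returns a dict with "color" (480x640x3 uint8, red, green, blue), "intrinsics" (3x3 intrinsics, pixels), "R" (3x3) and "t" (3): a world point X has camera coordinates R X + t. Camera axes: x right, y down, z forward; pixel columns grow to the right and rows downward; lengths in m; the calibration is good to about 2 mm. A picture is of the moment at which its call begins. There is no depth.
- arm.close_job(): hands the job in, once; it reports no verdict.
Trained networks look in a picture, given as the dict that the camera call returned (one of the last four; its "shot" number tells which), for a name from the list of things; names that differ only in an ending like _2 or _b are one class to them, and where a whole thing is asked for, a point or a joint stands for the part that bears it (a point fixed in the world has none). Each returns a list of dicts, best first, with "confidence" (0 to 1); they miss things now and then, are a little off and sometimes report something else, mostly with a low value. They report only what shows in the picture. A call takes as long as a camera call. They do not tell look-alikes from the thing itself.
- finder.search_frame(picture, target): "rect" ([left, top, width, height] in pixels, round what is visible of it).
- finder.silhouettes(picture, target): "mask" (480x640 bool, what is visible of it) and "rect" ([left, top, width, height] in pixels, round what is visible of it).
The state is a dict: "time": time; "qpos": joint angles; "dq": joint speeds; "joint_efforts": joint torques, N m; "eef_pos": TCP position; "tcp_rot": TCP orientation; "contact_force": force on the tool from outside, world axes, zero at the start; "torque": the same for the moment, N m; "gripper_width": finger opening in m.
Only numpy, scipy, OpenCV 4.12 (cv2) and the standard library are available. Lean on these libraries where they do the work, as an engineer would, in place of code of your own. Each camera call takes 0.05 s, during which the arm holds its last target.

## Working session

There is one attempt and no reset: what is moved stays moved. The work goes in short steps, Python scripts to look and compute and a tool call to move; the robot and the scene stay as the last step left them, time stands still between calls to the robot, and variables do not carry over. Pictures are saved under pics/ and viewed, and the job is handed in when it is done.

Besides the shell and the picture viewer there is one more tool, called after "Request:" as name(argument=value, ...) on one line, values as JSON. play_rows: Moves the arm, as the interface text tells. Its arguments: {"type":"object","properties":{"slide":{"type":"array","items":{"type":"array","items":{"type":"number"}}},"turn":{"type":"array","items":{"type":"number"}},"grip":{"type":"array","items":{"type":"number"}},"squeeze":{"type":"number"}},"required":["slide","turn","grip"]}

```bash
ls; mkdir -p pics; cat > h.py <<'E'
import numpy as np, cv2
from rig import arm, optics, finder
def cap(n,save=None):
    p=optics.capture(n)
    if save: cv2.imwrite(f'pics/{save}.png',p['color'][:,:,::-1])
    return p
E
python3 - <<'E'
from h import *
s=arm.sense()
for k,v in s.items(): print(k,np.round(v,4))
for n in ['side','top','wrist']:
    p=cap(n,n+'0'); print(n,np.round(p['intrinsics'],1).tolist(),'cam',np.round(-p['R'].T@p['t'],3),np.round(p['R'],3).tolist())
E
```

```text
pics
time 0.0
qpos [ 1.0515  0.5284  1.4339 -0.      1.1814 -0.1785]
dq [ 0.0003  0.0003  0.001   0.0019  0.0001 -0.0006]
joint_efforts [ 1.00000e-03 -4.40046e+01 -1.76591e+01  6.34000e-02  5.81000e-02
 -1.00000e-04]
eef_pos [0.2085 0.5884 0.1826]
tcp_rot [-0.5772  0.5779  0.4073 -0.4086]
contact_force [0.1182 0.2726 0.2706]
torque [-0.0052  0.0035  0.0184]
gripper_width 0.0873
side [[523.7, 0.0, 323.4], [0.0, 523.7, 239.2], [0.0, 0.0, 1.0]] cam [ 0.193 -0.726  0.678] [[0.92, -0.391, -0.005], [-0.238, -0.549, -0.801], [0.311, 0.738, -0.599]]
top [[571.6, 0.0, 315.7], [0.0, 571.6, 236.7], [0.0, 0.0, 1.0]] cam [ 0.302 -0.017  1.071] [[0.066, -0.998, -0.004], [-0.977, -0.064, -0.203], [0.202, 0.017, -0.979]]
wrist [[340.2, 0.0, 315.6], [0.0, 340.2, 242.5], [0.0, 0.0, 1.0]] cam [0.146 0.611 0.383] [[0.335, 0.942, -0.002], [0.915, -0.325, 0.24], [0.226, -0.082, -0.971]]
```

View pics/top0.png

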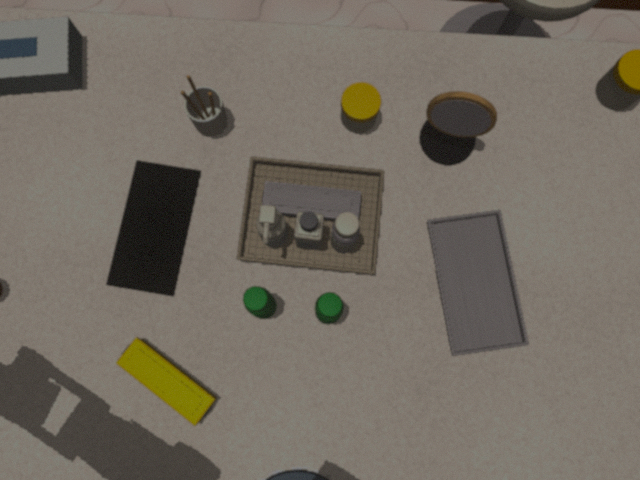

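View pics/side0.png

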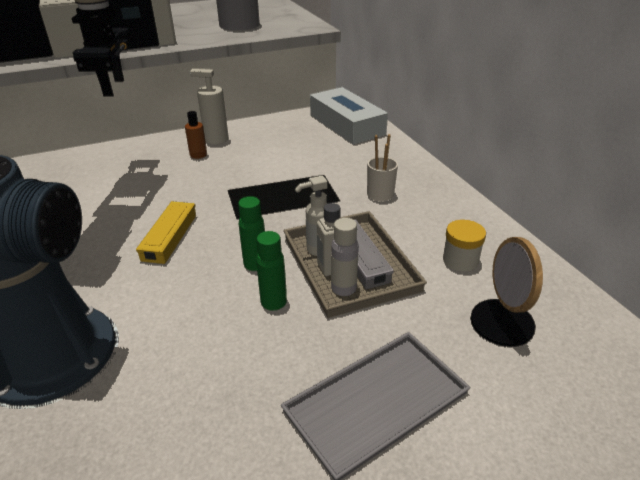

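View pics/wrist0.png

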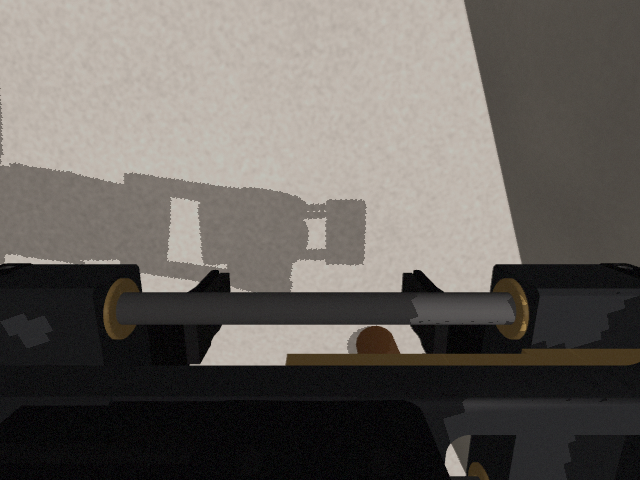

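```bash
python3 - <<'E'
from h import *
a=cv2.imread('pics/top0.png')
cv2.imwrite('pics/top_crop.png',cv2.resize(a[145:335,225:400],None,fx=4,fy=4,interpolation=cv2.INTER_CUBIC)[:600*2][: , :].copy()[:760])
c=cv2.imread('pics/top_crop.png'); print(c.shape); cv2.imwrite('pics/top_crop.png',cv2.resize(a[150:290,230:395],None,fx=4,fy=4,interpolation=cv2.INTER_CUBIC))
b=cv2.imread('pics/side0.png')
cv2.imwrite('pics/side_crop.png',cv2.resize(b[165:320,225:430],None,fx=3.8,fy=3.8,interpolation=cv2.INTER_CUBIC))
from scipy.spatial.transform import Rotation as Ro
q=arm.sense()['tcp_rot']; print(np.round(Ro.from_quat([*q[1:],q[0]]).as_matrix(),3))
names=['pump_bottle_mid','spray_can_mid','square_bottle_mid','case_mid','trolley_tray','side_mat','work_tray','mirror_mid','tub_mid','spatula_cup_mid']
for cam in ['top','side']:
    p=cap(cam)
    for n in names:
        print(cam,n,[(np.round(d['rect']).tolist(),round(d['confidence'],2)) for d in finder.search_frame(p,n)[:4]])
E
```

```text
(760, 700, 3)
[[ 0.334 -0.001 -0.942]
 [ 0.942 -0.001  0.334]
 [-0.002 -1.     0.   ]]
top pump_bottle_mid [([253.0, 205.0, 34.0, 44.0], 0.71)]
top spray_can_mid [([330.0, 212.0, 30.0, 45.0], 0.88), ([238.0, 285.0, 41.0, 34.0], 0.87), ([317.0, 290.0, 23.0, 34.0], 0.77)]
top square_bottle_mid [([297.0, 211.0, 29.0, 41.0], 0.89)]
top case_mid [([260.0, 181.0, 100.0, 43.0], 0.8)]
top trolley_tray [([238.0, 156.0, 144.0, 116.0], 0.57)]
top side_mat [([107.0, 161.0, 91.0, 133.0], 0.56)]
top work_tray [([425.0, 210.0, 103.0, 149.0], 0.84)]
top mirror_mid [([420.0, 91.0, 76.0, 76.0], 0.65), ([260.0, 183.0, 102.0, 39.0], 0.55)]
top tub_mid [([341.0, 79.0, 39.0, 53.0], 0.96)]
top spatula_cup_mid [([180.0, 78.0, 47.0, 58.0], 0.97)]
side pump_bottle_mid [([298.0, 176.0, 31.0, 78.0], 0.62)]
side spray_can_mid [([258.0, 230.0, 28.0, 84.0], 0.91), ([239.0, 198.0, 22.0, 72.0], 0.89), ([330.0, 216.0, 26.0, 79.0], 0.78), ([354.0, 226.0, 42.0, 63.0], 0.49)]
side square_bottle_mid [([315.0, 202.0, 27.0, 74.0], 0.68)]
side case_mid [([358.0, 226.0, 34.0, 62.0], 0.83), ([136.0, 203.0, 61.0, 60.0], 0.75)]
side trolley_tray [([287.0, 212.0, 140.0, 105.0], 0.9)]
side side_mat [([226.0, 178.0, 111.0, 40.0], 0.91), ([368.0, 137.0, 32.0, 66.0], 0.49)]
side work_tray [([282.0, 330.0, 189.0, 148.0], 0.91)]
side mirror_mid [([471.0, 240.0, 73.0, 107.0], 0.72), ([317.0, 202.0, 26.0, 73.0], 0.7)]
side tub_mid [([443.0, 220.0, 41.0, 51.0], 0.87), ([227.0, 178.0, 113.0, 38.0], 0.34)]
side spatula_cup_mid [([370.0, 136.0, 29.0, 67.0], 0.57)]
```

View pics/top_crop.png

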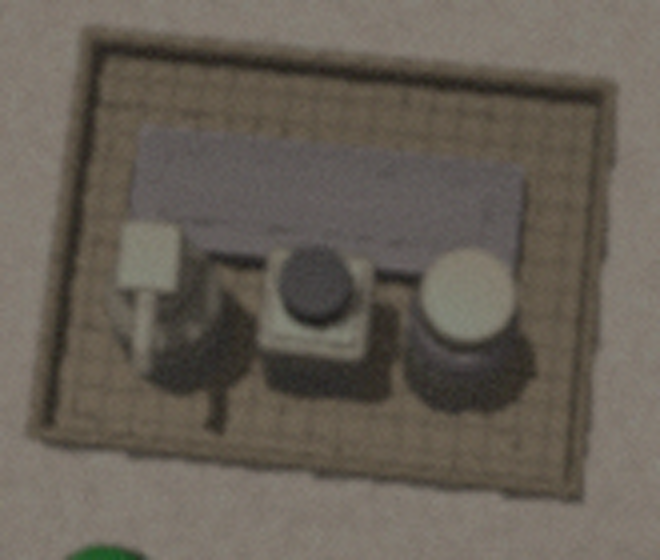

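View pics/side_crop.png

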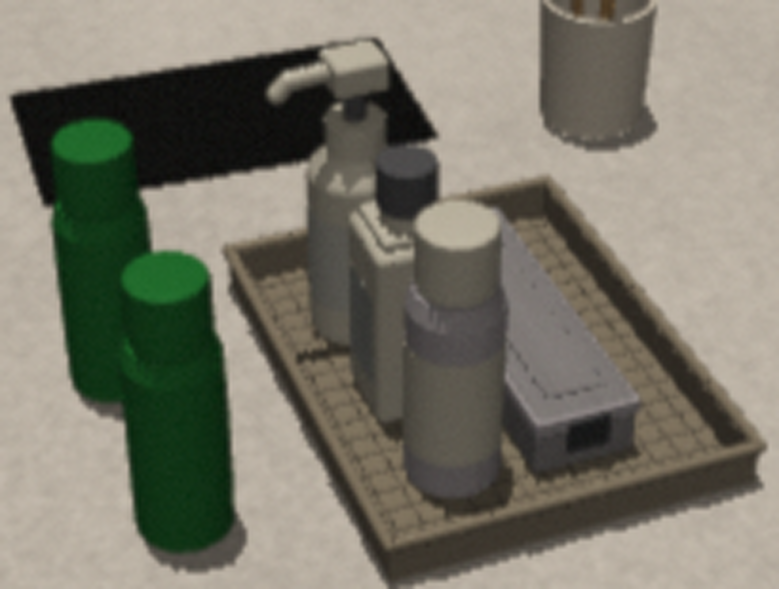

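```bash
cat >> h.py <<'E'
def bp(p,uv,z):
    K,R,t=p['intrinsics'],p['R'],p['t']
    d=R.T@np.linalg.solve(K,[uv[0],uv[1],1.]); c=-R.T@t
    return c+d*(z-c[2])/d[2]
def pj(p,X):
    X=np.atleast_2d(X); c=X@p['R'].T+p['t']; q=c@p['intrinsics'].T
    return q[:,:2]/q[:,2:]
def box(x,y,yaw,l,w,z0,z1):
    c,s=np.cos(yaw),np.sin(yaw); P=[]
    for z in (z0,z1):
        for a,b in ((1,1),(1,-1),(-1,-1),(-1,1)):
            P.append([x+c*a*l/2-s*b*w/2,y+s*a*l/2+c*b*w/2,z])
    return np.array(P)
def dbox(im,p,P,col,off,f):
    q=pj(p,P); q=((q-off+0.5)*f-0.5)
    for i in range(4):
        for a,b in ((i,(i+1)%4),(i+4,(i+1)%4+4),(i,i+4)):
            cv2.line(im,tuple(np.round(q[a]*8).astype(int).tolist()),tuple(np.round(q[b]*8).astype(int).tolist()),col,1,cv2.LINE_AA,3)
def dring(im,p,x,y,z,r,col,off,f):
    a=np.linspace(0,2*np.pi,49); q=pj(p,np.c_[x+r*np.cos(a),y+r*np.sin(a),0*a+z]); q=(q-off+0.5)*f-0.5
    cv2.polylines(im,[np.round(q*8).astype(np.int32)],True,col,1,cv2.LINE_AA,3)
def crop(p,x0,y0,x1,y1,f):
    return cv2.resize(p['color'][y0:y1,x0:x1,::-1],None,fx=f,fy=f,interpolation=cv2.INTER_CUBIC),np.array([x0,y0])
E
python3 - <<'E'
from h import *
import pickle
t=optics.capture('top'); s=optics.capture('side')
pickle.dump((t,s),open('p0.pkl','wb'))
ft=lambda x,y:((x+.5)/4-.5+230,(y+.5)/4-.5+150)
fs=lambda x,y:((x+.5)/3.8-.5+225,(y+.5)/3.8-.5+165)
for n,a,b,z in [('can',(467,295),(458,224),.154),('sq',(315,283),(408,165),.149),('tray BL',(88,27),(546,180),.028),('tray BR',(615,85),(763,447),.028),('FR',(580,480),(390,545),.028),('FL',(30,425),(228,247),.028),('caseBL',(140,125),(0,0),.040),('caseBR',(525,168),(637,402),.040),('caseFR',(516,276),(537,430),.040)]:
    print(n,np.round(bp(t,ft(*a),z),4),np.round(bp(s,fs(*b),z),4))
for n,u in [('gL',(260,300)),('gR',(329,306))]: print(n,np.round(bp(t,u,.15),3))
E
```

```text
can [ 0.5169 -0.0503  0.154 ] [ 0.518 -0.053  0.154]
sq [0.5191 0.0127 0.149 ] [0.5198 0.008  0.149 ]
tray BL [0.6664 0.1339 0.028 ] [0.6623 0.1291 0.028 ]
tray BR [ 0.6536 -0.1196  0.028 ] [ 0.653  -0.1233  0.028 ]
FR [ 0.4625 -0.1115  0.028 ] [ 0.4578 -0.1136  0.028 ]
FL [0.4716 0.1436 0.028 ] [0.4685 0.1397 0.028 ]
caseBL [0.6155 0.1035 0.04  ] [0.4191 0.4484 0.04  ]
caseBR [ 0.6063 -0.0781  0.04  ] [ 0.6052 -0.0809  0.04  ]
caseFR [ 0.5541 -0.0766  0.04  ] [ 0.5503 -0.0802  0.04  ]
gL [0.382 0.081 0.15 ]
gR [ 0.38 -0.03  0.15]
```

```bash
cat > ov.py <<'E'
from h import *
import pickle
def draw(im,p,off,f,T,C,case,pump,can,sq,z=.004):
    G=(0,255,0);Rd=(0,0,255);B=(255,128,0)
    if T: dbox(im,p,box(*T,.196,.252,0,.028),B,off,f)
    if case: dbox(im,p,box(*case,.18,.056,z,z+.036),G,off,f)
    if pump:
        x,y,a=pump; c,s=np.cos(a),np.sin(a)
        dring(im,p,x,y,z,.026,Rd,off,f); dbox(im,p,box(x,y,a,.03,.026,z+.150,z+.168),Rd,off,f)
        q=pj(p,[[x,y,z+.159],[x-.047*c,y-.047*s,z+.159]]);q=(q-off+.5)*f-.5
        cv2.line(im,tuple(q[0].astype(int).tolist()),tuple(q[1].astype(int).tolist()),Rd,1)
    if can:
        x,y=can; dring(im,p,x,y,z,.0245,Rd,off,f);dring(im,p,x,y,z+.15,.0205,Rd,off,f);dring(im,p,x,y,z+.114,.0205,Rd,off,f)
    if sq:
        x,y,a=sq; dbox(im,p,box(x,y,a,.048,.048,z,z+.106),Rd,off,f);dring(im,p,x,y,z+.145,.0155,Rd,off,f)
E
cat > o1.py <<'E'
from ov import *
t,s=pickle.load(open('p0.pkl','rb'))
im,off=crop(t,235,150,395,285,5)
draw(im,t,off,5,(.5635,.0116,-.042),(.5830,.0125,-.042+np.pi/2),(.522,.0767,-.042),(.5169,-.0503),(.5191,.0127,-.042))
cv2.imwrite('pics/o1t.png',im)
im,off=crop(s,275,170,430,320,5)
im=im[:750]
draw(im,s,off,5,(.5604,.0079,-.040),(.5795,.0085,-.042+np.pi/2),(.522,.072,-.042),(.518,-.053),(.5198,.008,-.042))
cv2.imwrite('pics/o1s.png',cv2.resize(im,None,fx=.8,fy=.8,interpolation=cv2.INTER_AREA))
E
python3 o1.py
```

```text
Traceback (most recent call last):
  File "o1.py", line 4, in <module>
    draw(im,t,off,5,(.5635,.0116,-.042),(.5830,.0125,-.042+np.pi/2),(.522,.0767,-.042),(.5169,-.0503),(.5191,.0127,-.042))
    ~~~~^^^^^^^^^^^^^^^^^^^^^^^^^^^^^^^^^^^^^^^^^^^^^^^^^^^^^^^^^^^^^^^^^^^^^^^^^^^^^^^^^^^^^^^^^^^^^^^^^^^^^^^^^^^^^^^^^^
TypeError: draw() missing 1 required positional argument: 'sq'
```

```bash
sed -i 's/f,T,C,case/f,T,case/' ov.py; python3 o1.py
```

```text
(no output)
```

View pics/o1t.png

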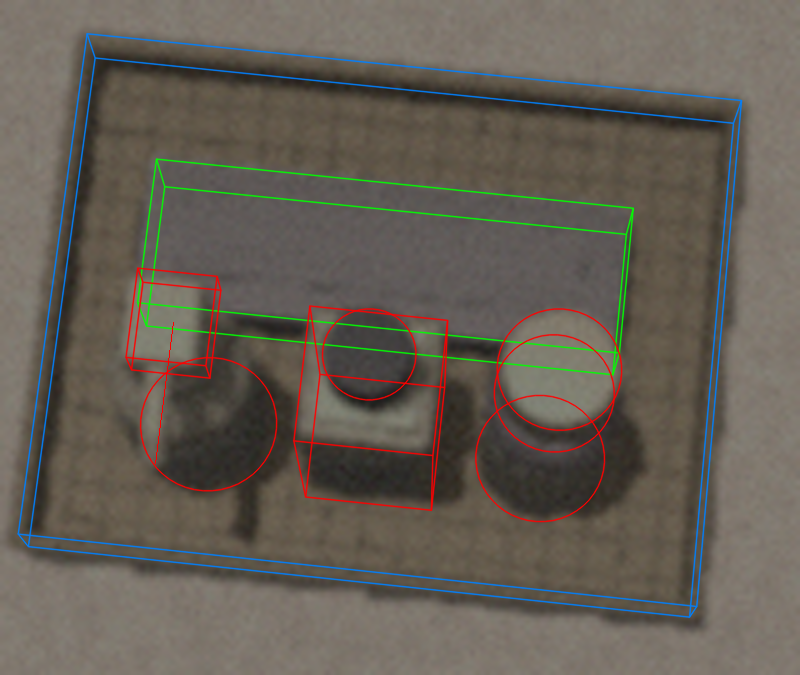

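View pics/o1s.png

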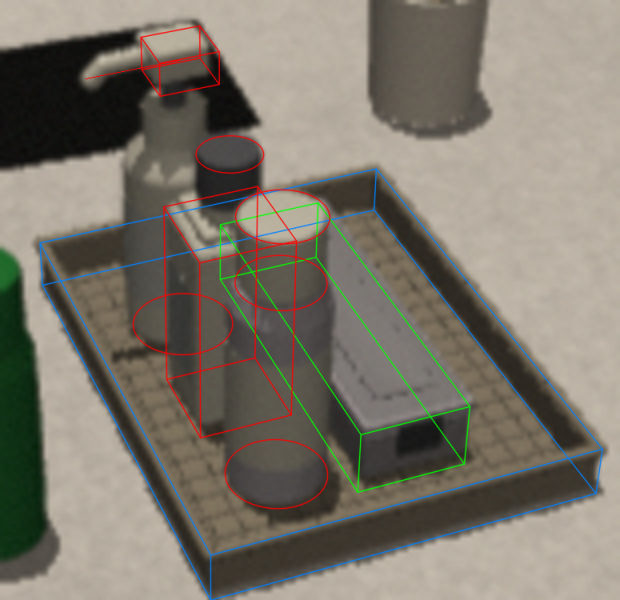

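```bash
python3 - <<'E'
from ov import *
t,s=pickle.load(open('p0.pkl','rb'))
im,off=crop(t,415,200,540,365,4); im2,_=crop(t,95,150,215,305,4)
h=max(im.shape[0],im2.shape[0]); c=np.zeros((h,im.shape[1]+im2.shape[1],3),np.uint8); c[:im.shape[0],:im.shape[1]]=im; c[:im2.shape[0],im.shape[1]:]=im2
print(c.shape); cv2.imwrite('pics/c2.png',cv2.convertScaleAbs(c[:600],alpha=1.4)); 
im,off=crop(s,275,325,475,480,4); cv2.imwrite('pics/c3.png',im[:600])
im,off=crop(s,220,170,345,225,6); cv2.imwrite('pics/c4.png',im)
E
```

```text
(660, 980, 3)
```

View pics/c2.png

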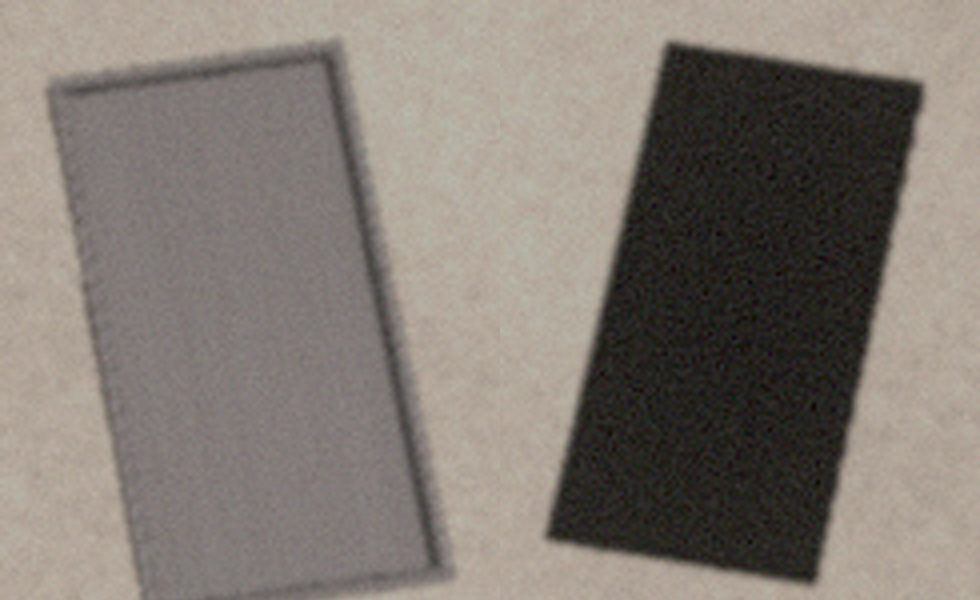

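View pics/c3.png

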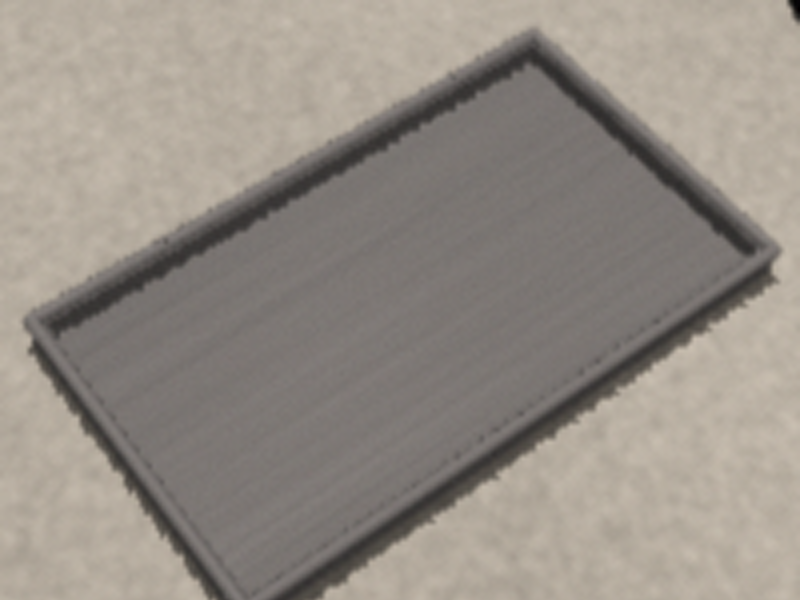

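View pics/c4.png

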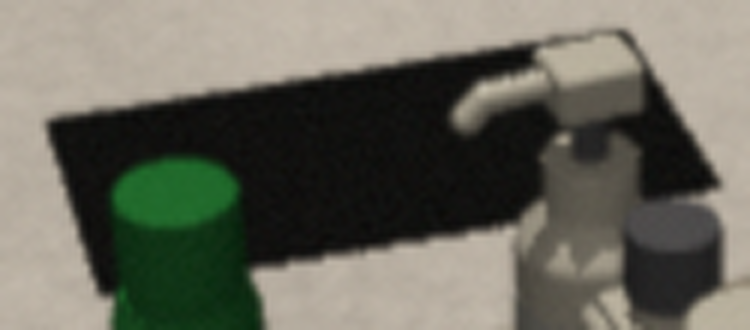

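```bash
python3 - <<'E'
from ov import *
t,s=pickle.load(open('p0.pkl','rb'))
def g(p,pts,f,off,z):
    W=np.array([bp(p,((x+.5)/f-.5+off[0],(y+.5)/f-.5+off[1]),z) for x,y in pts])[:,:2]; return W
def rect(W,l,w,lab): # order: far+y, far-y, near-y, near+y
    from scipy.optimize import least_squares
    m=np.array([[1,1],[1,-1],[-1,-1],[-1,1]])*[l/2,w/2]
    k=~np.isnan(W[:,0])
    def r(v):
        c,s_=np.cos(v[2]),np.sin(v[2]); return ((m@np.array([[c,s_],[-s_,c]])+v[:2]-W)[k]).ravel()
    o=least_squares(r,[*np.nanmean(W,0),0]); print(lab,np.round(o.x,4),'rms mm',1000*np.sqrt(np.mean(o.fun**2)).round(4))
N=np.nan
rect(g(t,[(48,82),(340,42),(455,577),(145,612)],4,(415,200),.016),.25,.136,'work top')
rect(g(s,[(535,30),(778,248),(238,604),(28,320)],4,(275,325),.016),.25,.136,'work side')
rect(g(t,[(168,42),(422,85),(315,580),(47,540)],4,(95,150),.004),.25,.13,'mat top')
rect(g(s,[(628,30),(718,186),(N,N),(50,120)],6,(220,170),.004),.25,.13,'mat side')
rect(g(t,[(88,27),(615,85),(580,480),(30,425)],4,(230,150),.028),.196,.252,'tray top')
rect(g(s,[(546,180),(763,447),(390,545),(228,247)],3.8,(225,165),.028),.196,.252,'tray side')
rect(g(t,[(140,125),(525,168),(516,276),(N,N)],4,(230,150),.04),.056,.18,'case top')
print(g(t,[(148,222),(181,224),(119,222)],4,(230,150),.172), g(s,[(543,48),(625,38),(642,80),(555,90)],6,(220,170),.172))
E
```

```text
work top [ 0.4571 -0.3011  0.202 ] rms mm 2.1
work side [ 0.4568 -0.3029  0.201 ] rms mm 1.1
mat top [ 0.5227  0.311  -0.0987] rms mm 1.5
mat side [ 0.5227  0.3094 -0.1112] rms mm 1.0
tray top [ 0.5636  0.0116 -0.044 ] rms mm 1.5
tray side [ 0.5604  0.008  -0.0442] rms mm 1.0
case top [ 0.5838  0.0133 -0.0381] rms mm 1.3
[[0.534647   0.08136579]
 [0.53468004 0.06791433]
 [0.53388262 0.09312879]] [[0.50986409 0.08968712]
 [0.5363659  0.08510253]
 [0.53096441 0.05878145]
 [0.50360649 0.0640175 ]]
```

```bash
python3 - <<'E'
from ov import *
t,s=pickle.load(open('p0.pkl','rb'))
o=[]
for yaw in (-.05,-.19):
    im,off=crop(t,250,195,295,255,8); im=cv2.convertScaleAbs(im,alpha=1.6)
    draw(im,t,off,8,None,None,(.520,.078,yaw),None,None); o.append(im)
    im,off=crop(s,285,165,340,265,8); im=im[:480,:360]
    draw(im,s,off,8,None,None,(.520,.0745,yaw),None,None); o.append(im[:,:400])
cv2.imwrite('pics/c5.png',np.hstack([o[0],o[2]])); cv2.imwrite('pics/c6.png',np.hstack([o[1],o[3]]))
E
```

```text
(no output)
```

View pics/c5.png

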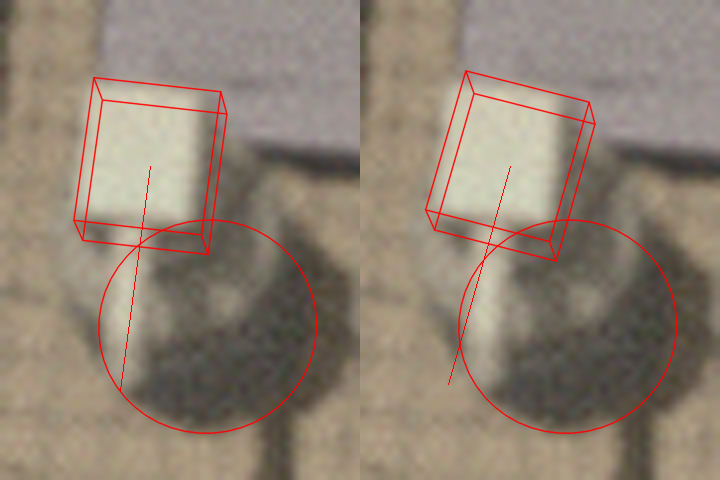

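View pics/c6.png

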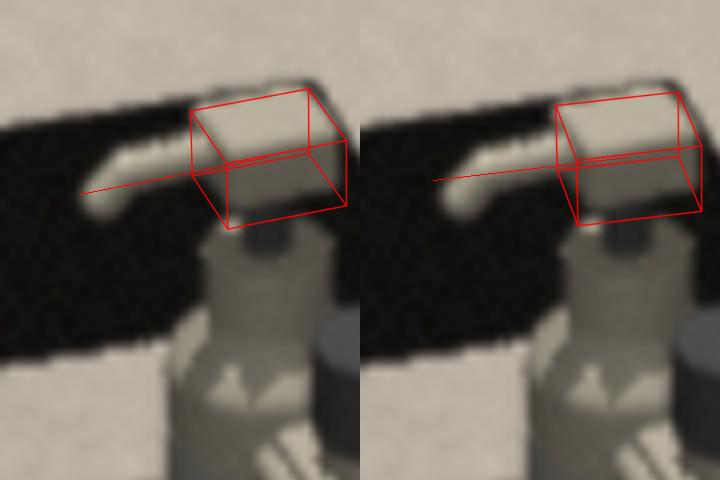

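Request:
play_rows(slide=[[0, -1, 0], [0, -1, 0], [-5, -0.6, -3.2], [-5, -0.6, -3.2], [-5, -0.6, -3.2], [-5, -0.6, -3.2], [-5, -0.6, -3.2], [-5, -0.6, -3.2], [-5, -0.6, -3.2], [-5, -0.6, -3.2]], turn=[-0.16, -0.16, 0, 0, 0, 0, 0, 0, 0, 0], grip=[0.2, 0.2, 0.2, 0.2, 0.2, 0.2, 0.2, 0.2, 0.2, 0.2], squeeze=20)

```text
time: 2.6
eef_pos: [0.4574, 0.1821, 0.2521]
tcp_rot: [-0.505, 0.505, 0.495, -0.494]
contact_force: [1.3, 0.7, -0.2]
gripper_width: 0.0523
```

```bash
cat >> h.py <<'E'
from scipy.spatial.transform import Rotation as Ro
def st():
    s=arm.sense(); q=s['tcp_rot']; R=Ro.from_quat([*q[1:],q[0]]).as_matrix()
    yaw=np.arctan2(R[1,0],R[0,0])
    print('t',round(s['time'],2),'tcp',np.round(s['eef_pos'],4),'yaw',round(yaw,4),'w',round(s['gripper_width'],4),'F',np.round(s['contact_force'],1),'q6',round(s['qpos'][5],2), 'tilt',np.round(R[2,1],4))
    return s,R,yaw
def to(x,y,z,yaw=None):
    """slide cm (tool axes, as if turn comes first) and turn to reach target"""
    s,R,yw=st()
    if yaw is None: yaw=yw
    d=np.array([x,y,z])-s['eef_pos']; c,sn=np.cos(yaw),np.sin(yaw)
    print('turn',round(-(yaw-yw),4),'slide cm',np.round([100*(c*d[0]+sn*d[1]),-100*d[2],100*(-sn*d[0]+c*d[1])],2))
E
python3 -c "
from h import *
to(.520,.078,.23,1.55)"
```

```text
t 2.6 tcp [0.4574 0.1821 0.2521] yaw 1.5499 w 0.0523 F [ 1.3  0.7 -0.2] q6 -1.4 tilt -1.0
turn -0.0001 slide cm [-10.28   2.21  -6.47]
```

Request:
play_rows(slide=[[-3.4, 0.7, -2.1], [-3.4, 0.7, -2.2], [-3.4, 0.7, -2.2], [0, 0, 0], [0, 0, 0], [0, 0, 0], [0, 0, 0], [0, 0, 0], [0, 0, 0], [0, 0, 0]], turn=[0, 0, 0, 0, 0, 0, 0, 0, 0, 0], grip=[0.2, 0.2, 0.2, 0.2, 0.2, 0.2, 0.2, 0.2, 0.2, 0.2])

```text
time: 3.85
eef_pos: [0.5193, 0.0806, 0.2306]
tcp_rot: [-0.505, 0.505, 0.495, -0.495]
contact_force: [0.0, -0.3, -0.4]
gripper_width: 0.0523
```

```bash
python3 - <<'E'
from h import *
to(.520,.078,.23,1.55)
p=cap('wrist','w1'); t=cap('top','t1'); s=cap('side','s1')
tcp=arm.sense()['eef_pos']
for n,q in (('w',p),('t',t),('s',s)): print(n,pj(q,[tcp,tcp+[0,0,.019]]).round(1).tolist())
E
```

```text
t 3.85 tcp [0.5193 0.0806 0.2306] yaw 1.5502 w 0.0523 F [ 0.  -0.3 -0.4] q6 -1.61 tilt -1.0
turn 0.0002 slide cm [-0.26  0.06 -0.07]
w [[314.7, 268.5], [314.6, 279.1]]
t [[263.0, 205.0], [261.8, 201.7]]
s [[316.1, 151.2], [316.0, 141.8]]
```

View pics/w1.png

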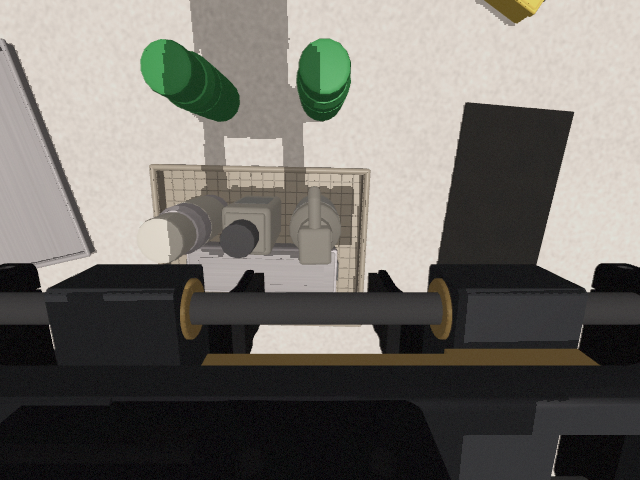

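View pics/s1.png

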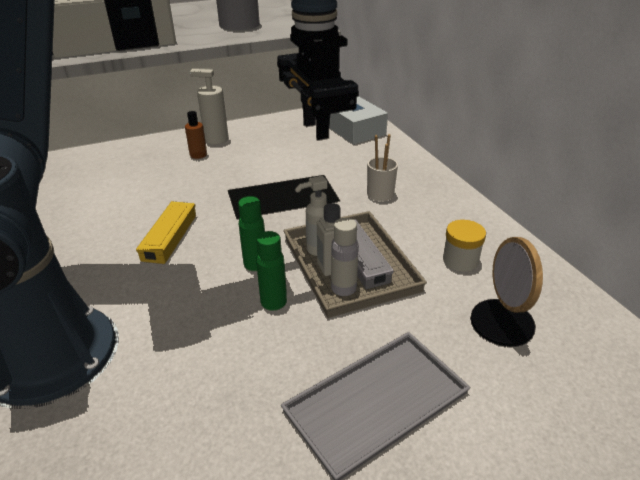

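View pics/t1.png

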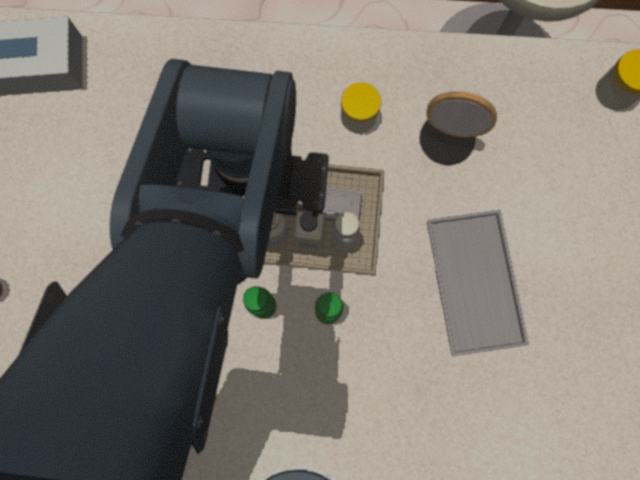

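```bash
python3 - <<'E'
from h import *
import pickle
p=cap('wrist'); pickle.dump(p,open('w1.pkl','wb'))
im,off=crop(p,120,140,370,300,3.2); print(im.shape); cv2.imwrite('pics/w1c.png',im)
E
```

```text
(512, 800, 3)
```

View pics/w1c.png

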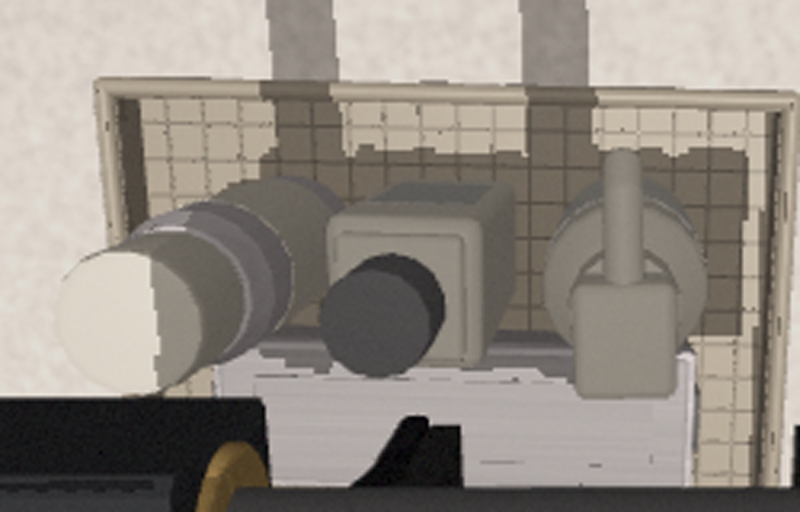

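```bash
python3 - <<'E'
from h import *
import pickle
p=pickle.load(open('w1.pkl','rb'))
g=lambda x,y,z: np.round(bp(p,((x+.5)/3.2-.5+120,(y+.5)/3.2-.5+140),z)[:2],4)
for n,x,y,z in [('h1',576,285,.172),('h2',674,283,.172),('h3',677,397,.172),('h4',577,398,.172),('sq',374,320,.149),('can',108,323,.154),('trFR',97,82,.028),('trFL',797,97,.028),('caseFL',690,352,.04),('caseFR',222,350,.04)]: print(n,g(x,y,z))
E
```

```text
h1 [0.506  0.0688]
h2 [0.506  0.0926]
h3 [0.535 0.093]
h4 [0.5347 0.0681]
sq [0.519  0.0135]
can [ 0.5172 -0.0549]
trFR [ 0.457  -0.1091]
trFL [0.4677 0.1436]
caseFL [0.5592 0.1035]
caseFR [ 0.5548 -0.0704]
```

Request:
play_rows(slide=[[0, 1.4, 0], [0, 1.6, 0], [0, 1.6, 0], [0, 1.6, 0], [0, 1.4, 0], [0, 1.0, 0], [0, 0, 0], [0, 0, 0], [0, 0, 0], [0, 0, 0]], turn=[-0.02, 0, 0, 0, 0, 0, 0, 0, 0, 0], grip=[0.2, 0.2, 0.2, 0.2, 0.2, 0.2, 0.2, 0.0, -0.2, -0.5], squeeze=25)

```text
time: 5.3
eef_pos: [0.5197, 0.0805, 0.145]
tcp_rot: [-0.5, 0.5, 0.5, -0.5]
contact_force: [-0.1, -0.9, -0.1]
gripper_width: 0.0318
```

Request:
play_rows(slide=[[0, 0, 0], [0, 0, 0], [0, 0, 0], [0, 0, 0], [0, 0, 0], [0, -1, 0], [0, -1, 0], [0, -1, 0], [0, -1, 0], [0, -1, 0]], turn=[0, 0, 0, 0, 0, 0, 0, 0, 0, 0], grip=[-1, -1, -1, -1, -1, -1, -1, -1, -1, -1])

```text
time: 6.55
eef_pos: [0.5194, 0.0805, 0.1954]
tcp_rot: [-0.5, 0.5, 0.5, -0.5]
contact_force: [0.2, 1.2, 0.8]
gripper_width: 0.0005
```

```bash
python3 - <<'E'
from h import *
st(); p=cap('side','s2'); cap('wrist','w2')
cv2.imwrite('pics/s2c.png',crop(p,220,100,430,300,3)[0])
E
```

```text
t 6.55 tcp [0.5194 0.0805 0.1954] yaw 1.57 w 0.0005 F [0.2 1.2 0.8] q6 -1.63 tilt -1.0
```

View pics/s2c.png

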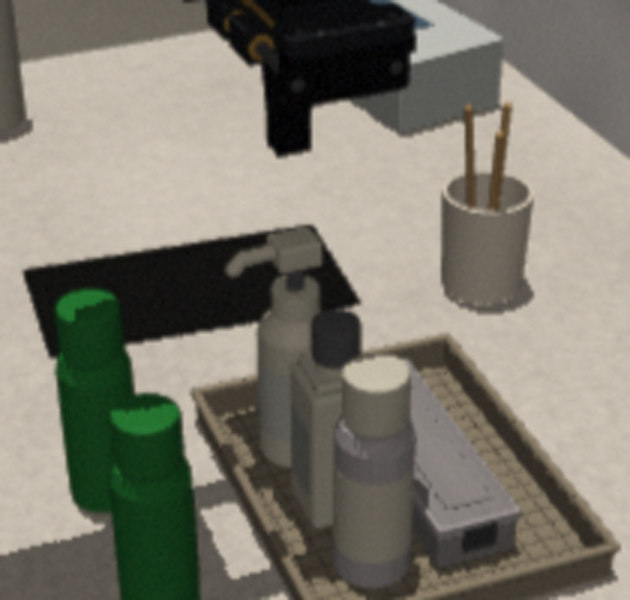

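```bash
python3 - <<'E'
from h import *
s,R,y=st(); p=cap('side'); tcp=s['eef_pos']
for dz in (0,.02,.04): print(dz,pj(p,tcp+[0,0,dz]).round(1))
im,off=crop(p,270,100,370,200,6)
for dz in (0,.019,.019+.051):
    q=(pj(p,tcp+[0,0,dz])[0]-off+.5)*6-.5; cv2.circle(im,tuple(q.astype(int).tolist()),4,(0,0,255),1)
cv2.imwrite('pics/s3.png',im)
E
```

```text
t 6.65 tcp [0.5203 0.0804 0.196 ] yaw 1.57 w 0.0004 F [-0.2  0.4  0.4] q6 -1.63 tilt -1.0
0 [[316.8 167.6]]
0.02 [[316.7 158.1]]
0.04 [[316.6 148.4]]
```

View pics/s3.png

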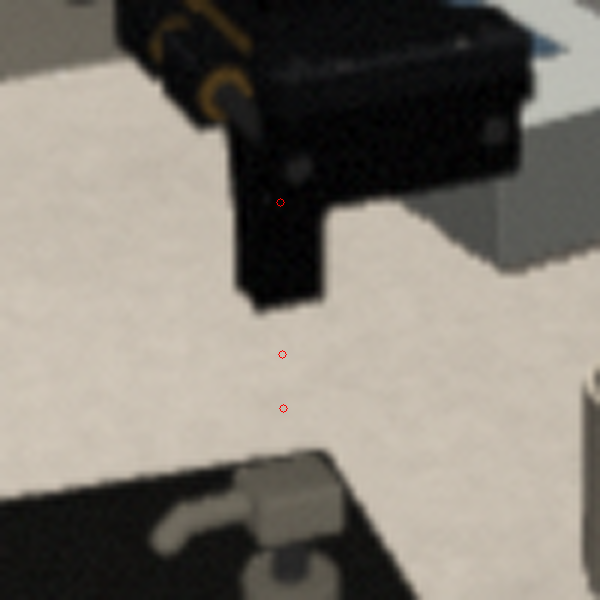

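View pics/w2.png

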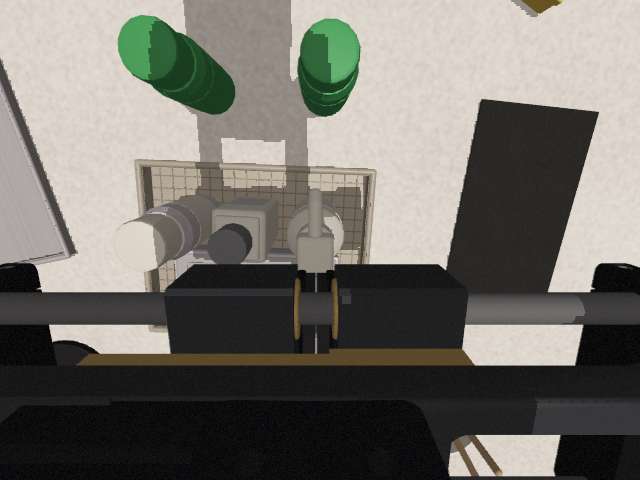

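Request:
play_rows(slide=[[0, 0, 0], [0, 0, 0], [0, 1.6, 0], [0, 1.6, 0], [0, 1.6, 0], [0, 1.2, 0], [0, 1.0, 0], [0, 0, 0], [0, 0, 0], [0, 0, 0]], turn=[0, 0, 0, 0, 0, 0, 0, 0, 0, 0], grip=[0.2, 0.2, 0.2, 0.2, 0.2, 0.2, 0.2, 0.2, 0.2, 0.2])

```text
time: 7.95
eef_pos: [0.5199, 0.0804, 0.1251]
tcp_rot: [-0.5, 0.501, 0.5, -0.499]
contact_force: [-0.1, -1.2, -0.1]
gripper_width: 0.0523
```

```bash
python3 - <<'E'
from h import *
s,R,y=st(); p=cap('side'); tcp=s['eef_pos']
im,off=crop(p,270,120,370,220,6)
for dz in (0,.019,.036):
    q=(pj(p,tcp+[0,0,dz])[0]-off+.5)*6-.5; cv2.circle(im,tuple(q.astype(int).tolist()),4,(0,0,255),1)
cv2.imwrite('pics/s4.png',im)
E
```

```text
t 7.95 tcp [0.5199 0.0804 0.1251] yaw 1.57 w 0.0523 F [-0.1 -1.2 -0.1] q6 -1.63 tilt -1.0
```

View pics/s4.png

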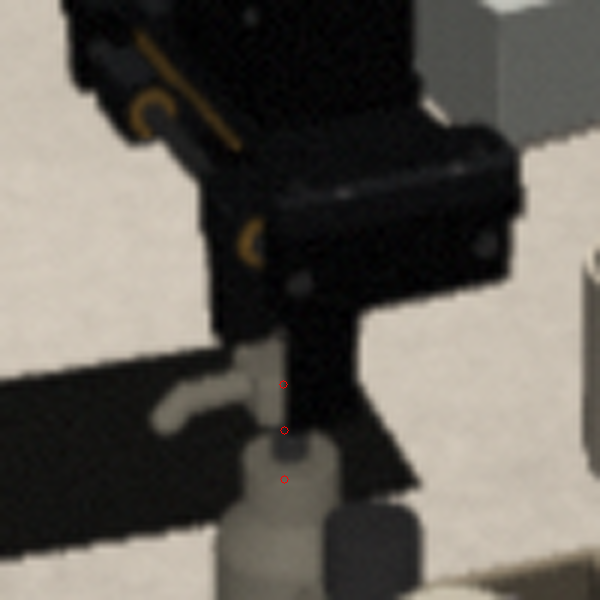

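Request:
play_rows(slide=[[0, 0.8, 0], [0, 0.7, 0], [0, 0.5, 0], [0, 0, 0], [0, 0, 0], [0, 0, 0], [0, 0, 0], [0, 0, 0], [0, 0, 0], [0, 0, 0]], turn=[0, 0, 0, 0, 0, 0, 0, 0, 0, 0], grip=[0.2, 0.2, 0.2, 0.1, 0.0, -0.15, -0.25, -0.35, -0.45, -1], squeeze=25)

```text
time: 9.25
eef_pos: [0.5194, 0.0804, 0.1046]
tcp_rot: [-0.5, 0.5, 0.5, -0.5]
contact_force: [-0.2, -0.1, -0.7]
gripper_width: 0.0262
```

```bash
python3 - <<'E'
from h import *
s,R,y=st(); p=cap('side'); tcp=s['eef_pos']
im,off=crop(p,270,120,370,220,6)
cv2.imwrite('pics/s5.png',im); cap('wrist','w5')
E
```

```text
t 9.25 tcp [0.5194 0.0804 0.1046] yaw 1.5701 w 0.0262 F [-0.2 -0.1 -0.7] q6 -1.63 tilt -1.0
```

View pics/s5.png

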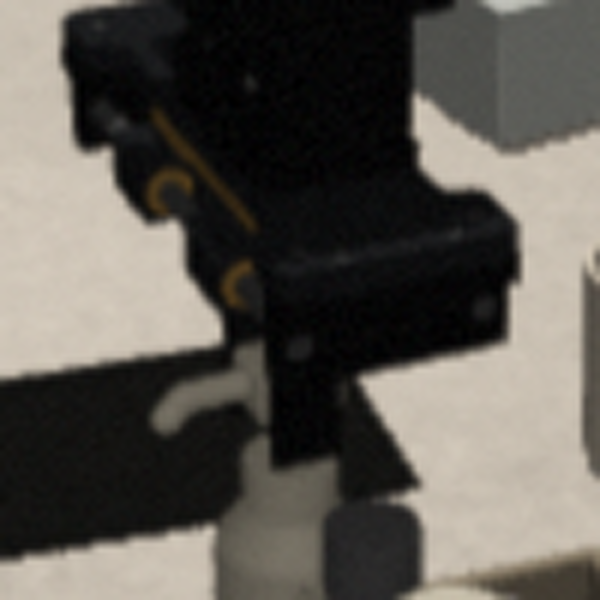

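Request:
play_rows(slide=[[0, -2, 0], [0, -3, 0], [0, -2, 0], [4, 0, 1.3], [4, 0, 1.3], [4, 0, 1.3], [4, 0, 1.3], [4, 0, 1.3], [3.8, 0, 1.1], [0, 0, 0]], turn=[0, 0, 0, 0, 0, 0, 0, 0, 0, 0], grip=[-1, -1, -1, -1, -1, -1, -1, -1, -1, -1])

```text
time: 10.6
eef_pos: [0.4418, 0.3207, 0.1739]
tcp_rot: [0.5, -0.499, -0.5, 0.501]
contact_force: [0.2, -0.5, -3.3]
gripper_width: 0.0263
```

```bash
python3 - <<'E'
from h import *
to(.443,.318,.1046,1.57); p=cap('side'); 
cv2.imwrite('pics/s6.png',crop(p,180,80,420,260,3)[0])
E
```

```text
t 10.6 tcp [0.4418 0.3207 0.1739] yaw 1.574 w 0.0263 F [ 0.2 -0.5 -3.3] q6 -1.15 tilt -1.0
turn 0.004 slide cm [-0.27  6.93 -0.12]
```

View pics/s6.png

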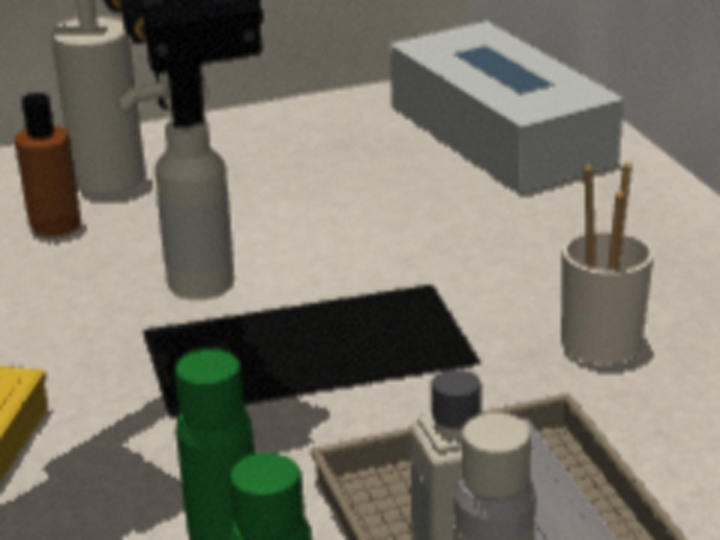

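Request:
play_rows(slide=[[-0.1, 1.2, 0], [-0.1, 1.5, 0], [0, 1.5, 0], [0, 1.2, 0], [0, 0.7, 0], [0, 0.4, 0], [0, 0.2, 0], [0, 0.1, 0], [0, 0.1, 0], [0, 0, 0]], turn=[0, 0, 0, 0, 0, 0, 0, 0, 0, 0], grip=[-1, -1, -1, -1, -1, -1, -1, -1, -1, -1])

```text
time: 11.9
eef_pos: [0.4436, 0.3166, 0.1057]
tcp_rot: [-0.5, 0.5, 0.5, -0.5]
contact_force: [0.7, -0.7, -2.5]
gripper_width: 0.0259
```

```bash
python3 - <<'E'
from h import *
st(); p=cap('side'); 
cv2.imwrite('pics/s7.png',crop(p,200,100,360,240,4.5)[0])
E
```

```text
t 11.9 tcp [0.4436 0.3166 0.1057] yaw 1.5701 w 0.0259 F [ 0.7 -0.7 -2.5] q6 -1.16 tilt -1.0
```

View pics/s7.png

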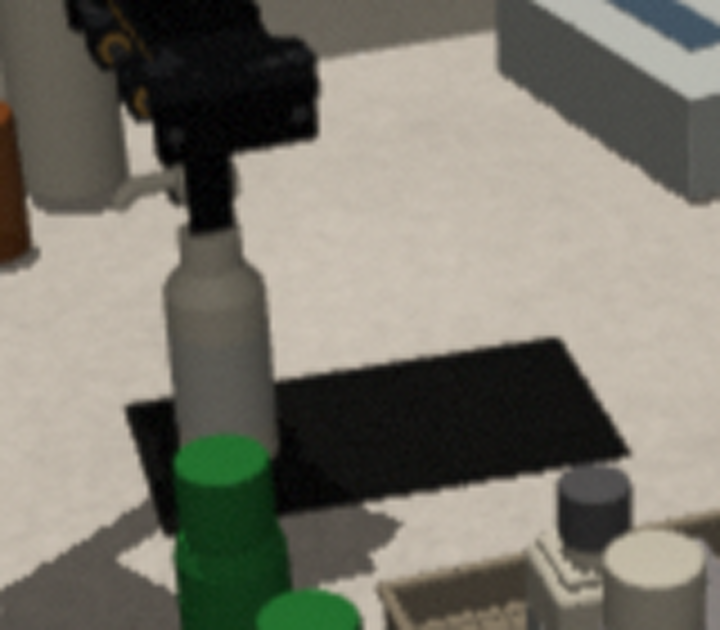

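Request:
play_rows(slide=[[0, 0.05, 0], [0, 0.05, 0], [0, 0.04, 0], [0, 0, 0], [0, 0, 0], [0, 0, 0], [0, 0, 0], [0, 0, 0], [0, 0, 0], [0, 0, 0]], turn=[0, 0, 0, 0, 0, 0, 0, 0, 0, 0], grip=[-1, -1, -1, -1, -1, -0.3, -0.2, -0.1, 0, 0.1])

```text
time: 13.2
eef_pos: [0.4436, 0.3165, 0.1041]
tcp_rot: [0.5, -0.5, -0.5, 0.5]
contact_force: [-0.0, -1.5, 0.4]
gripper_width: 0.0458
```

Request:
play_rows(slide=[[0, -1, 0], [0, -2, 0], [0, -3, 0], [0, -3, 0], [0, 0, 0], [0, 0, 0], [0, 0, 0], [0, 0, 0], [0, 0, 0], [0, 0, 0]], turn=[0, 0, 0, 0, 0.185, 0.185, 0.185, 0.185, 0.185, 0.185], grip=[0.15, 0.2, 0.2, 0.2, 0.5, 0.6, 0.6, 0.6, 0.6, 0.6])

```text
time: 14.45
eef_pos: [0.4436, 0.3166, 0.1949]
tcp_rot: [0.689, -0.689, -0.159, 0.159]
contact_force: [-0.0, 0.6, 0.5]
gripper_width: 0.0695
```

```bash
python3 - <<'E'
from h import *
to(.519,.0115,.19,-.04); p=cap('side'); 
cv2.imwrite('pics/s8.png',crop(p,200,100,360,240,4.5)[0])
p=cap('wrist','w8')
E
```

```text
t 14.45 tcp [0.4436 0.3166 0.1949] yaw 0.454 w 0.0695 F [-0.   0.6  0.5] q6 -0.04 tilt -1.0
turn 0.494 slide cm [  8.75   0.49 -30.19]
```

View pics/s8.png

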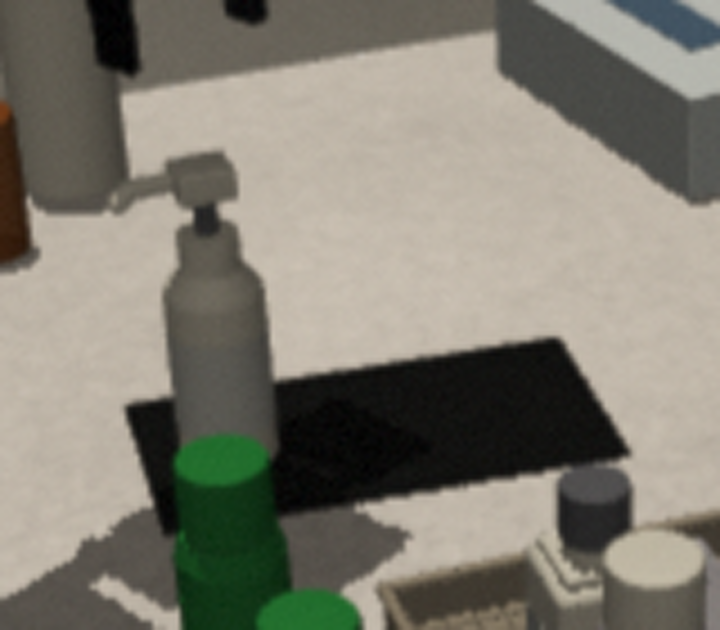

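Request:
play_rows(slide=[[0, 0, 0], [0, 0, 0], [0, 0, 0], [1.3, 0, -4.3], [1.3, 0, -4.3], [1.3, 0, -4.3], [1.3, 0, -4.3], [1.3, 0, -4.3], [1.3, 0, -4.3], [1, 0, -4.4]], turn=[0.165, 0.165, 0.164, 0, 0, 0, 0, 0, 0, 0], grip=[0.8, 0.8, 0.8, 0.8, 0.8, 0.8, 0.8, 0.8, 0.8, 0.8])

```text
time: 15.8
eef_pos: [0.5218, 0.0102, 0.1947]
tcp_rot: [-0.707, 0.707, -0.01, 0.011]
contact_force: [-0.1, 0.5, 0.4]
gripper_width: 0.0782
```

```bash
python3 - <<'E'
from h import *
to(.519,.0115,.19,-.04); p=cap('wrist','w9'); import pickle; pickle.dump(p,open('w9.pkl','wb'))
E
```

```text
t 15.8 tcp [0.5218 0.0102 0.1947] yaw -0.0303 w 0.0782 F [-0.1  0.5  0.4] q6 -0.16 tilt -1.0
turn 0.0097 slide cm [-0.29  0.47  0.12]
```

View pics/w9.png

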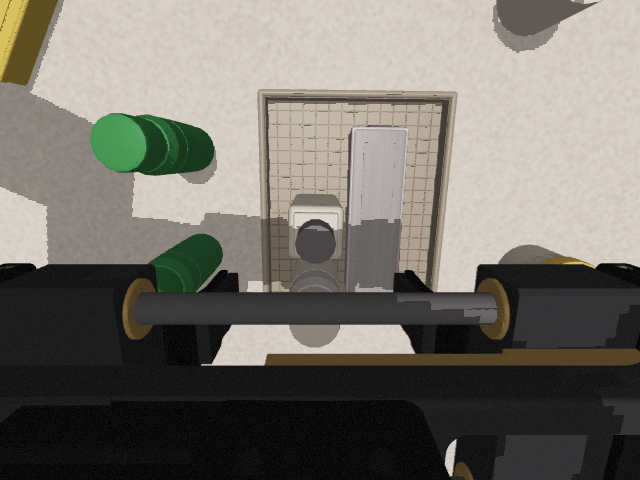

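```bash
python3 - <<'E'
from h import *
import pickle
p=pickle.load(open('w9.pkl','rb'))
im,off=crop(p,220,185,460,300,3.3); cv2.imwrite('pics/w9c.png',im)
g=p['color'].astype(int); m=((g.sum(2)<260)&(g.sum(2)>90)).astype(np.uint8)[215:264,290:345]
ys,xs=np.nonzero(m); print(xs.mean()+290,xs.min()+290,xs.max()+290,ys.min()+215,ys.max()+215)
tcp=arm.sense()['eef_pos']; print('tcp proj',pj(p,[tcp,tcp+[0,0,.037]]))
print([bp(p,(315.5,v),.149).round(4)[:2] for v in (240,244)])
E
```

```text
315.2143895348837 290 344 220 263
tcp proj [[320.74604494 276.16536036]
 [321.8890202  300.28657522]]
[array([0.521 , 0.0169]), array([0.5209, 0.0138])]
```

View pics/w9c.png

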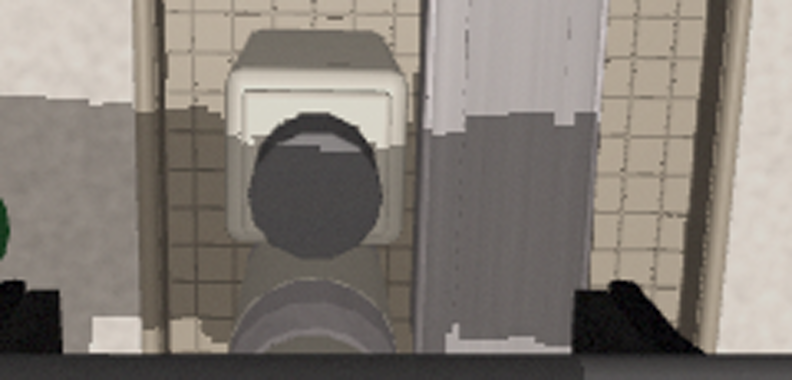

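```bash
python3 - <<'E'
from h import *
to(.519,.0125,.0815,-.04); p=cap('wrist'); import pickle; pickle.dump(p,open('w9.pkl','wb'))
im,off=crop(p,220,185,460,300,3.3); cv2.imwrite('pics/w10c.png',im)
tcp=arm.sense()['eef_pos']; print('tcp proj',pj(p,[tcp,tcp+[0,0,.037]]))
E
```

```text
t 15.85 tcp [0.5238 0.0047 0.1948] yaw -0.0331 w 0.0782 F [ 1.7 -3.1 -1.3] q6 -0.17 tilt -1.0
turn 0.0069 slide cm [-0.51 11.33  0.76]
tcp proj [[315.81986447 263.3612954 ]
 [316.12810818 285.4159342 ]]
```

View pics/w10c.png

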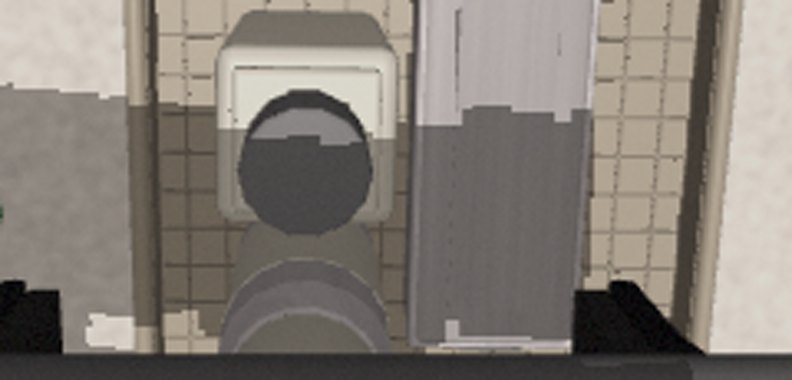

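Request:
play_rows(slide=[[-0.1, 0, 0.4], [-0.15, 1, 0.4], [0, 1.8, 0], [0, 2, 0], [0, 2, 0], [0, 2, 0], [0, 1.5, 0], [0, 1, 0], [0, 0, 0], [0, 0, 0]], turn=[0, 0, 0, 0, 0, 0, 0, 0, 0, 0], grip=[0.8, 0.8, 0.8, 0.8, 0.8, 0.8, 0.8, 0.8, 0.8, 0.8])

```text
time: 17.15
eef_pos: [0.5195, 0.0198, 0.0816]
tcp_rot: [-0.707, 0.707, -0.012, 0.012]
contact_force: [0.3, -1.4, 0.1]
gripper_width: 0.0781
```

```bash
python3 - <<'E'
from h import *
st(); p=cap('side'); 
cv2.imwrite('pics/s11.png',crop(p,270,120,420,270,4)[0])
p=cap('wrist','w11');p=cap('top','t11')
E
```

```text
t 17.15 tcp [0.5195 0.0198 0.0816] yaw -0.0338 w 0.0781 F [ 0.3 -1.4  0.1] q6 -0.14 tilt -1.0
```

View pics/s11.png

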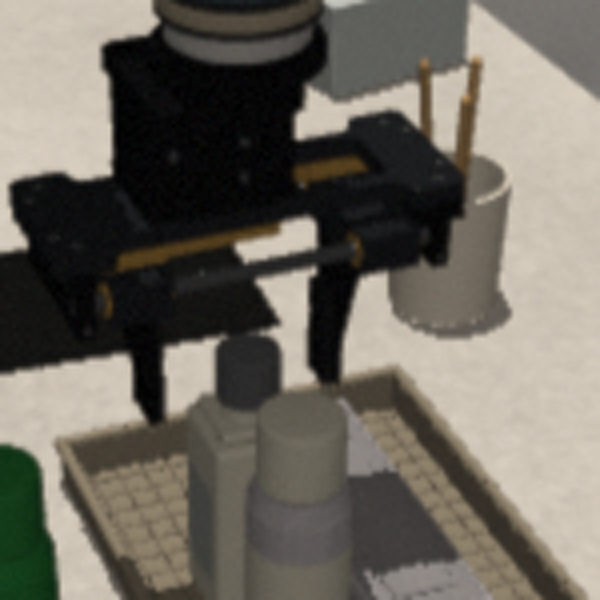

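View pics/w11.png

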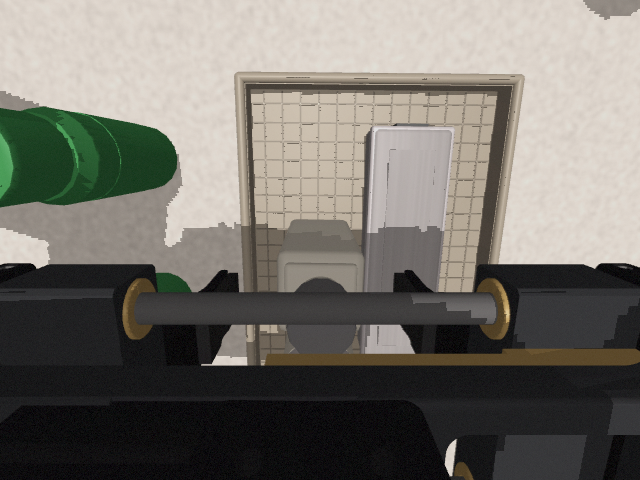

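Request:
play_rows(slide=[[0.1, 0, -0.4], [0.1, 0, -0.3], [0, 0, 0], [0, 0, 0], [0, 0, 0], [0, 0, 0], [0, 0, 0], [0, 0, 0], [0, 0, 0], [0, 0, 0]], turn=[0, 0, 0, 0, 0, 0, 0, 0, 0, 0], grip=[0.8, 0.8, 0.8, 0.6, 0.4, 0.2, 0.0, -0.15, -0.25, -1], squeeze=25)

```text
time: 18.55
eef_pos: [0.521, 0.0127, 0.0812]
tcp_rot: [-0.707, 0.707, -0.012, 0.012]
contact_force: [0.4, -0.5, -0.8]
gripper_width: 0.0305
```

```bash
python3 - <<'E'
from h import *
st(); p=cap('side'); 
cv2.imwrite('pics/s12.png',crop(p,270,120,420,270,4)[0])
E
```

```text
t 18.55 tcp [0.521  0.0127 0.0812] yaw -0.034 w 0.0305 F [ 0.4 -0.5 -0.8] q6 -0.16 tilt -1.0
```

View pics/s12.png

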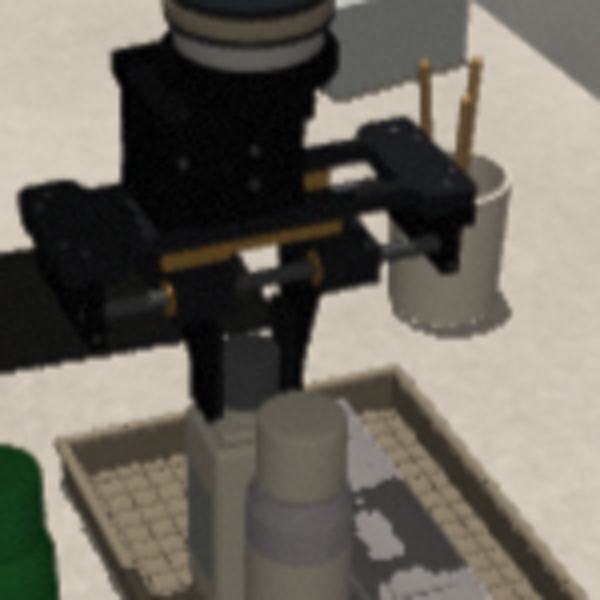

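Request:
play_rows(slide=[[0, -2, 0], [0, -3, 0], [0, -2, 0], [-0.1, 0, 4.5], [-0.1, 0, 5], [-0.1, 0, 5], [-0.2, 0, 5], [-0.2, 0, 5], [-0.1, 0, 5], [0, 0, 0]], turn=[0, 0, 0, 0, 0, 0, 0, 0, 0, 0], grip=[-1, -1, -1, -1, -1, -1, -1, -1, -1, -1])

```text
time: 19.85
eef_pos: [0.5219, 0.3113, 0.1504]
tcp_rot: [0.707, -0.707, 0.01, -0.01]
contact_force: [0.5, -1.1, -2.2]
gripper_width: 0.0303
```

Request:
play_rows(slide=[[0, 1.2, 0.2], [0, 1.5, 0], [0, 1.5, 0], [0, 1.2, 0], [0, 0.7, 0], [0, 0.4, 0], [0, 0.2, 0], [0, 0.1, 0], [0, 0.1, 0], [0, 0, 0]], turn=[0, 0, 0, 0, 0, 0, 0, 0, 0, 0], grip=[-1, -1, -1, -1, -1, -1, -1, -1, -1, -1])

```text
time: 21.1
eef_pos: [0.5229, 0.3099, 0.0823]
tcp_rot: [0.707, -0.707, 0.012, -0.012]
contact_force: [0.7, 0.1, -2.3]
gripper_width: 0.0304
```

```bash
python3 - <<'E'
from h import *
to(.523,.310,.0812); p=cap('side'); 
cv2.imwrite('pics/s13.png',crop(p,200,90,400,240,4)[0])
E
```

```text
t 21.1 tcp [0.5229 0.3099 0.0823] yaw -0.0339 w 0.0304 F [ 0.7  0.1 -2.3] q6 0.39 tilt -1.0
turn -0.0 slide cm [0.01 0.11 0.01]
```

View pics/s13.png

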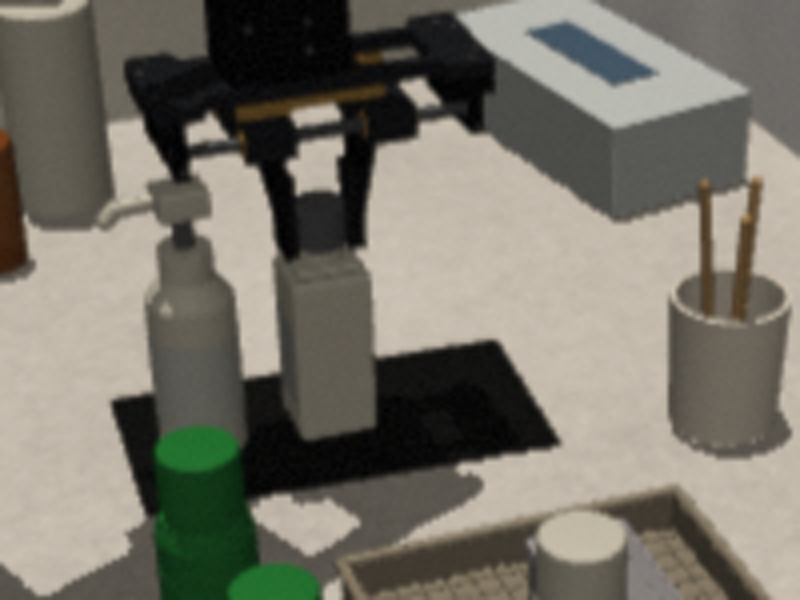

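Request:
play_rows(slide=[[0, 0.05, 0], [0, 0.05, 0], [0, 0.04, 0], [0, 0, 0], [0, 0, 0], [0, 0, 0], [0, 0, 0], [0, 0, 0], [0, 0, 0], [0, 0, 0]], turn=[0, 0, 0, 0, 0, 0, 0, 0, 0, 0], grip=[-1, -1, -1, -1, -1, -0.2, -0.1, 0, 0.1, 0.15])

```text
time: 22.4
eef_pos: [0.5228, 0.3098, 0.0806]
tcp_rot: [-0.707, 0.707, -0.012, 0.012]
contact_force: [-0.1, -0.1, 0.1]
gripper_width: 0.0486
```

Request:
play_rows(slide=[[0, -1, 0], [0, -3, 0], [0, -4, 0], [0, -3, 0], [0.2, 0, -6], [0.2, 0, -6], [0.2, 0, -6], [0.2, 0, -6], [0.2, 0, -6], [0, 0, -5]], turn=[0, 0, 0, 0, 0, 0, 0, 0, 0, 0], grip=[0.15, 0.15, 0.15, 0.15, 0.6, 0.8, 0.8, 0.8, 0.8, 0.8])

```text
time: 23.65
eef_pos: [0.5212, -0.0427, 0.1917]
tcp_rot: [-0.707, 0.707, -0.012, 0.013]
contact_force: [-0.4, 0.1, 0.1]
gripper_width: 0.0781
```

Request:
play_rows(slide=[[0, 0, -1.5], [0, 0, 0], [0, 0, 0], [0, 0, 0], [0, 0, 0], [0, 0, 0], [0, 0, 0], [0, 0, 0], [0, 0, 0], [0, 0, 0]], turn=[0, 0, 0, 0, 0, 0, 0, 0, 0, 0], grip=[0.8, 0.8, 0.8, 0.8, 0.8, 0.8, 0.8, 0.8, 0.8, 0.8])

```text
time: 24.9
eef_pos: [0.5204, -0.0554, 0.1907]
tcp_rot: [0.707, -0.707, 0.012, -0.012]
contact_force: [-0.7, -0.4, -0.0]
gripper_width: 0.0785
```

```bash
python3 - <<'E'
from h import *
to(.518,-.0525,.0865); p=cap('wrist','w14'); 
cv2.imwrite('pics/w14c.png',crop(p,220,185,460,300,3.3)[0])
p=cap('side','s14')
E
```

```text
t 24.9 tcp [ 0.5204 -0.0554  0.1907] yaw -0.0341 w 0.0785 F [-0.7 -0.4 -0. ] q6 -0.29 tilt -1.0
turn -0.0 slide cm [-0.25 10.42  0.28]
```

View pics/w14c.png

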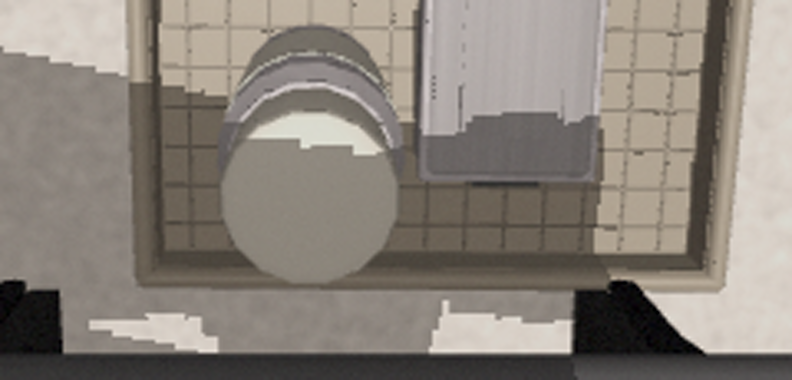

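View pics/s14.png

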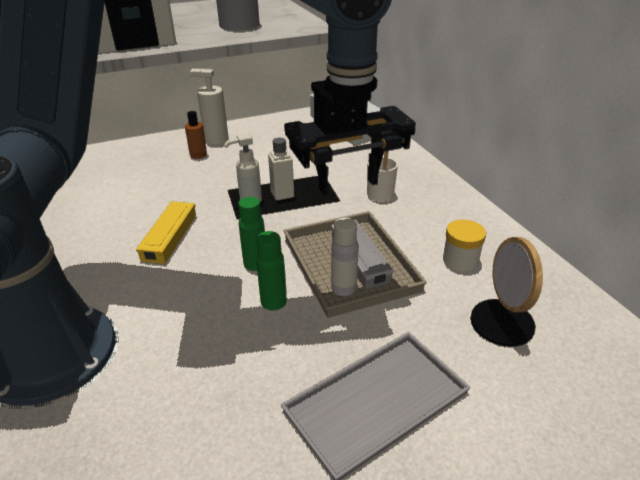

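Request:
play_rows(slide=[[-0.1, 1, 0.2], [-0.1, 1.8, 0.1], [0, 2, 0], [0, 2, 0], [0, 1.8, 0], [0, 1.2, 0], [0, 0.8, 0], [0, 0, 0], [0, 0, 0], [0, 0, 0]], turn=[0, 0, 0, 0, 0, 0, 0, 0, 0, 0], grip=[0.8, 0.8, 0.8, 0.8, 0.8, 0.8, 0.8, 0.6, 0.4, 0.2], squeeze=25)

```text
time: 26.25
eef_pos: [0.519, -0.0523, 0.0853]
tcp_rot: [-0.707, 0.707, -0.012, 0.012]
contact_force: [-0.0, -0.1, -0.5]
gripper_width: 0.0582
```

Request:
play_rows(slide=[[0, 0, 0], [0, 0, 0], [0, 0, 0], [0, 0, 0], [0, 0, 0], [0, 0, 0], [0, 0, 0], [0, 0, 0], [0, 0, 0], [0, 0, 0]], turn=[0, 0, 0, 0, 0, 0, 0, 0, 0, 0], grip=[0.1, 0.03, -0.03, -0.1, -1, -1, -1, -1, -1, -1])

```text
time: 27.5
eef_pos: [0.5187, -0.0523, 0.0848]
tcp_rot: [-0.707, 0.707, -0.012, 0.012]
contact_force: [1.2, 0.8, 0.2]
gripper_width: 0.0405
```

```bash
python3 - <<'E'
from h import *
to(.602,.302,.084); p=cap('side'); 
cv2.imwrite('pics/s15.png',crop(p,270,140,420,300,3.7)[0])
E
```

```text
t 27.5 tcp [ 0.5187 -0.0523  0.0848] yaw -0.034 w 0.0405 F [1.2 0.8 0.2] q6 -0.28 tilt -1.0
turn -0.0 slide cm [ 7.12  0.08 35.69]
```

View pics/s15.png

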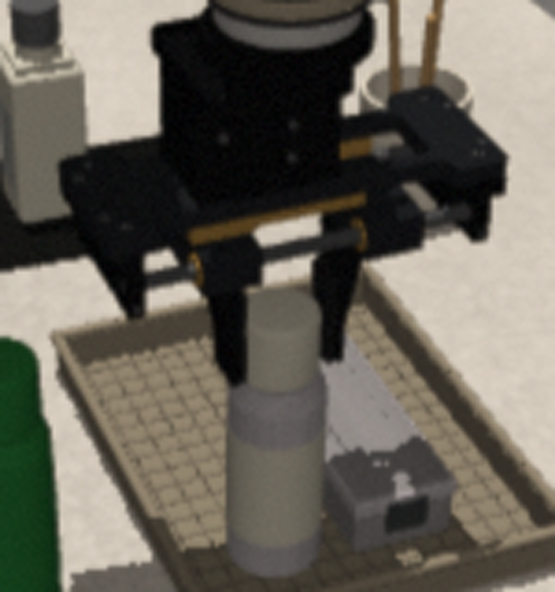

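Request:
play_rows(slide=[[0, -2, 0], [0, -3, 0], [1.4, -2, 3], [1.4, 0, 5], [1.4, 0, 5], [1.4, 0, 5.2], [1.4, 0, 5.2], [0.1, 0, 5.2], [0, 0, 5.2], [0, 0, 1.9]], turn=[0, 0, 0, 0, 0, 0, 0, 0, 0, 0], grip=[-1, -1, -1, -1, -1, -1, -1, -1, -1, -1])

```text
time: 28.8
eef_pos: [0.6001, 0.305, 0.1536]
tcp_rot: [-0.707, 0.707, -0.012, 0.01]
contact_force: [0.2, -0.3, -2.4]
gripper_width: 0.0405
```

Request:
play_rows(slide=[[0, 0.5, 0], [0, 1.2, 0], [0, 1.5, 0], [0, 1.5, 0], [0, 1.0, 0], [0, 0.6, 0], [0, 0.3, 0], [0, 0.2, 0], [0, 0.1, 0], [0, 0, 0]], turn=[0, 0, 0, 0, 0, 0, 0, 0, 0, 0], grip=[-1, -1, -1, -1, -1, -1, -1, -1, -1, -1])

```text
time: 30.05
eef_pos: [0.6018, 0.3023, 0.086]
tcp_rot: [0.707, -0.707, 0.012, -0.012]
contact_force: [-0.2, 0.3, -1.4]
gripper_width: 0.0404
```

```bash
python3 - <<'E'
from h import *
to(.602,.302,.0848); p=cap('side'); 
cv2.imwrite('pics/s16.png',crop(p,200,90,400,240,4)[0])
E
```

```text
t 30.05 tcp [0.6018 0.3023 0.086 ] yaw -0.0339 w 0.0404 F [-0.2  0.3 -1.4] q6 0.33 tilt -1.0
turn -0.0 slide cm [ 0.02  0.12 -0.03]
```

View pics/s16.png

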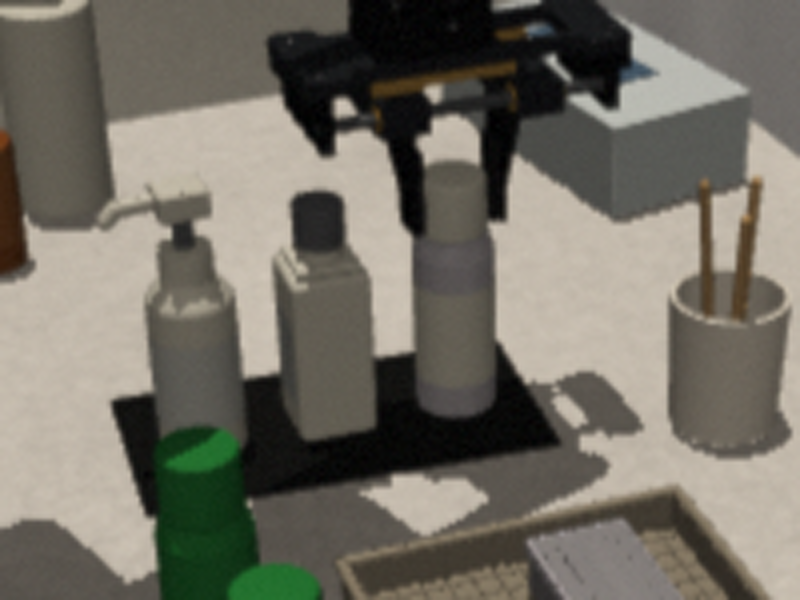

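Request:
play_rows(slide=[[0, 0.05, 0], [0, 0.05, 0], [0, 0.04, 0], [0, 0, 0], [0, 0, 0], [0, 0, 0], [0, 0, 0], [0, 0, 0], [0, 0, 0], [0, 0, 0]], turn=[0, 0, 0, 0, 0, 0, 0, 0, 0, 0], grip=[-1, -1, -1, -1, -1, 0, 0.1, 0.2, 0.3, 0.35])

```text
time: 31.35
eef_pos: [0.6017, 0.3021, 0.0843]
tcp_rot: [-0.707, 0.707, -0.012, 0.012]
contact_force: [0.2, -0.3, 0.7]
gripper_width: 0.0578
```

Request:
play_rows(slide=[[0, -1, 0], [0, -3, 0], [0, -4, 0], [0, -2, 0], [-0.2, 0, -6], [-0.2, 0, -6], [-0.1, 0, -6], [-0.1, 0, -6], [-0.1, 0, -5], [0, 0, 0]], turn=[0, 0, 0, 0, 0, 0, 0, 0, 0, 0], grip=[0.35, 0.35, 0.35, 0.35, 0.8, 1, 1, 1, 1, 1])

```text
time: 32.6
eef_pos: [0.5852, 0.0089, 0.1853]
tcp_rot: [-0.707, 0.707, -0.013, 0.014]
contact_force: [0.1, 0.2, 0.2]
gripper_width: 0.087
```

```bash
python3 - <<'E'
from h import *
to(.583,.012,.1); p=cap('wrist','w17'); p=cap('side'); cv2.imwrite('pics/s17.png',crop(p,200,90,400,240,4)[0])
import pickle; pickle.dump(p,open('s17.pkl','wb'))
E
```

```text
t 32.6 tcp [0.5852 0.0089 0.1853] yaw -0.0394 w 0.087 F [0.1 0.2 0.2] q6 -0.14 tilt -1.0
turn -0.0 slide cm [-0.23  8.53  0.3 ]
```

View pics/w17.png

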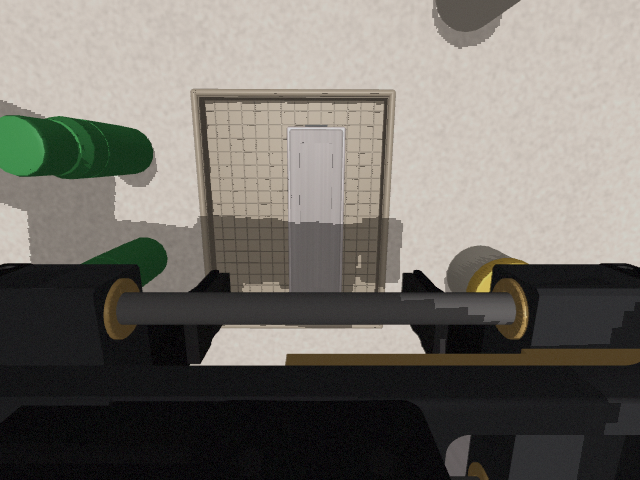

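View pics/s17.png

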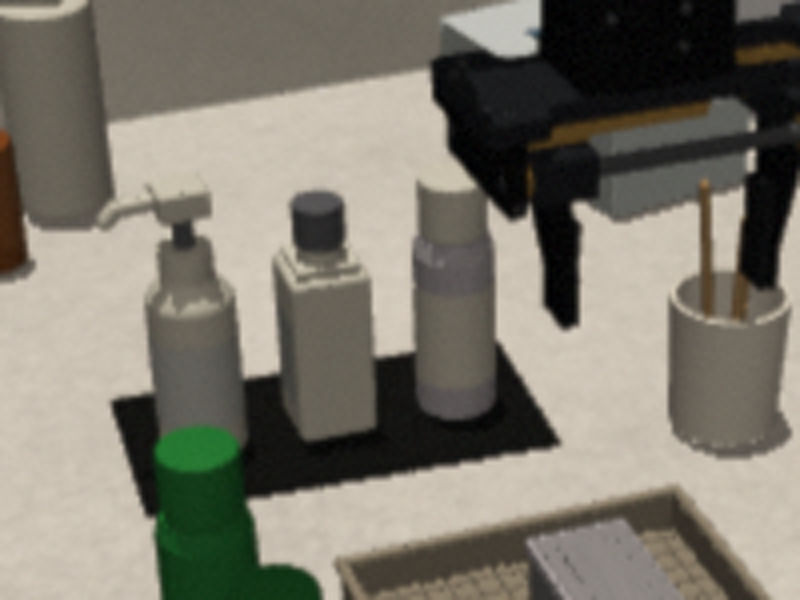

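```bash
python3 - <<'E'
from h import *
p=cap('wrist'); s,R,y=st()
im,off=crop(p,180,80,420,300,3.3); cv2.imwrite('pics/w18c.png',im)
for uv in ((289,128),(344,128),(290,260),(344,260)): print(bp(p,uv,.04).round(4))
print(pj(p,s['eef_pos']))
E
```

```text
t 32.75 tcp [0.5849 0.0132 0.1848] yaw -0.034 w 0.0871 F [0.4 0.3 0.1] q6 -0.13 tilt -1.0
[0.5618 0.1074 0.04  ]
[0.6149 0.1055 0.04  ]
[ 0.5556 -0.0254  0.04  ]
[ 0.6128 -0.0275  0.04  ]
[[317.06280388 266.33677749]]
```

View pics/w18c.png

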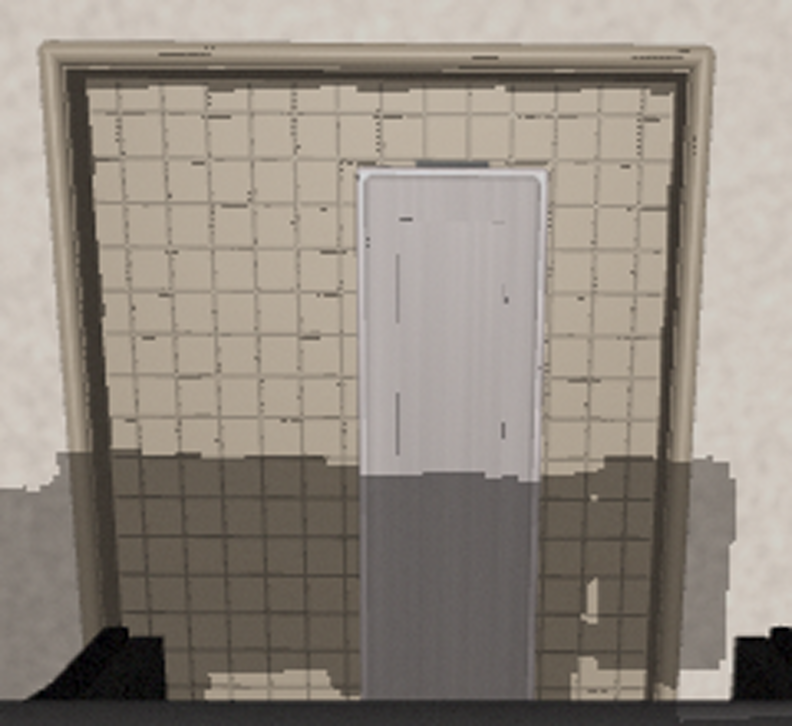

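```bash
python3 - <<'E'
from h import *
p=cap('wrist'); st()
for x,y in ((358,168),(549,168),(361,695),(532,695)):
    print(bp(p,((x+.5)/3.3-.5+180,(y+.5)/3.3-.5+80),.04).round(4))
for a in ((41,45),(714,48)): print('rim',bp(p,((a[0]+.5)/3.3-.5+180,(a[1]+.5)/3.3-.5+80),.028).round(4))
E
```

```text
t 32.8 tcp [0.5849 0.0138 0.1847] yaw -0.0329 w 0.087 F [ 0.4  0.9 -0.3] q6 -0.14 tilt -1.0
[0.5606 0.1059 0.04  ]
[0.6165 0.104  0.04  ]
[ 0.5527 -0.0587  0.04  ]
[ 0.6088 -0.0606  0.04  ]
rim [0.4679 0.1447 0.028 ]
rim [0.6669 0.137  0.028 ]
```

Request:
play_rows(slide=[[0, 1, 0], [0, 2.5, 0], [0, 3, 0], [0, 3, 0], [0, 3, 0], [0, 2.5, 0], [0, 1.5, 0], [0, 0, 0], [0, 0, 0], [0, 0, 0]], turn=[0.012, 0, 0, 0, 0, 0, 0, 0, 0, 0], grip=[1, 1, 1, 1, 1, 1, 1, 1, 1, 1])

```text
time: 34.05
eef_pos: [0.5857, 0.0125, 0.0204]
tcp_rot: [-0.707, 0.707, -0.015, 0.017]
contact_force: [0.4, 0.5, -0.4]
gripper_width: 0.0873
```

```bash
python3 - <<'E'
from h import *
s,R,y=st(); p=cap('side'); im,off=crop(p,290,140,440,310,3.5)
tcp=s['eef_pos']
for sg in (-1,1):
  for dz in (.034,.038,.042):
    for c in (-.0095,.0095):
      X=tcp+R[:,0]*sg*.0435+R[:,2]*c+[0,0,dz]; q=(pj(p,X)[0]-off+.5)*3.5-.5
      cv2.circle(im,tuple(np.round(q).astype(int).tolist()),2,(0,0,255),-1)
cv2.imwrite('pics/s19.png',im)
p=cap('wrist','w19')
for sg in (-1,1): print(pj(p,tcp+R[:,0]*sg*.0435+[0,0,.037]))
E
```

```text
t 34.05 tcp [0.5857 0.0125 0.0204] yaw -0.0459 w 0.0873 F [ 0.4  0.5 -0.4] q6 -0.12 tilt -1.0
[[233.09938443 290.2678544 ]]
[[402.83987872 290.17680755]]
```

View pics/s19.png

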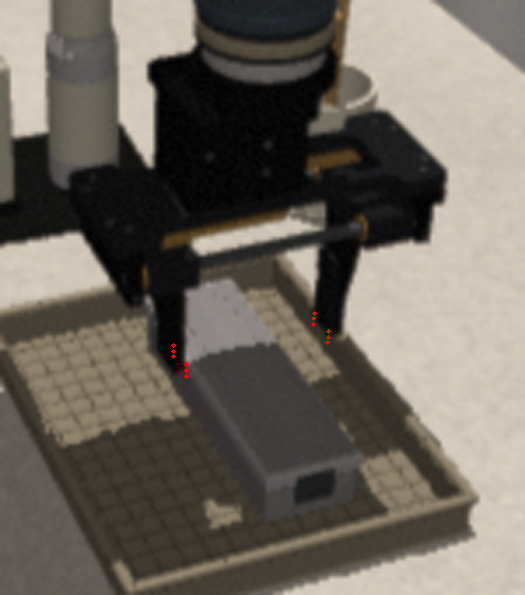

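View pics/w19.png

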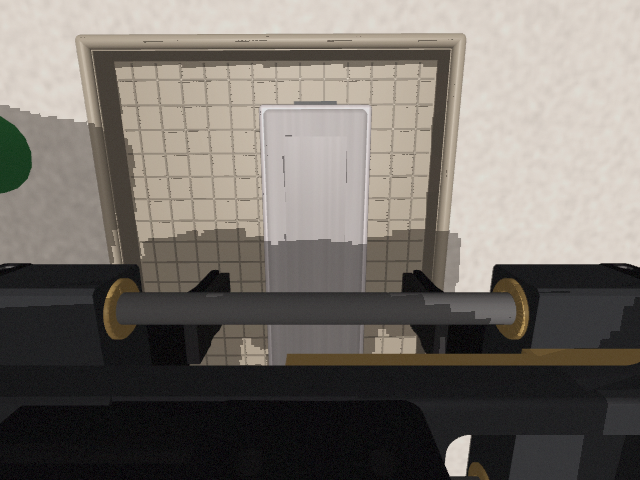

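Request:
play_rows(slide=[[0, 0.8, 0.1], [0, 1, 0.1], [0, 1, 0], [0, 0.8, 0], [0, 0.5, 0], [0, 0.2, 0], [0, 0, 0], [0, 0, 0], [0, 0, 0], [0, 0, 0]], turn=[0, 0, 0, 0, 0, 0, 0, 0, 0, 0], grip=[1, 1, 1, 1, 1, 1, 1, 0.8, 0.6, 0.4], squeeze=35)

```text
time: 35.4
eef_pos: [0.5851, 0.0145, -0.0234]
tcp_rot: [-0.707, 0.707, -0.016, 0.016]
contact_force: [0.4, -0.4, -0.5]
gripper_width: 0.0668
```

Request:
play_rows(slide=[[0, 0, 0], [0, 0, 0], [0, 0, 0], [0, 0, 0], [0, -0.5, 0], [0, -1, 0], [0, -1, 0], [0, -1.5, 0], [0, -2, 0], [0, -2, 0]], turn=[0, 0, 0, 0, 0, 0, 0, 0, 0, 0], grip=[0.3, -1, -1, -1, -1, -1, -1, -1, -1, -1])

```text
time: 36.65
eef_pos: [0.5849, 0.0146, 0.0579]
tcp_rot: [-0.707, 0.707, -0.016, 0.016]
contact_force: [0.4, -0.8, -3.5]
gripper_width: 0.0558
```

```bash
python3 - <<'E'
from h import *
s,R,y=st(); p=cap('side'); im,off=crop(p,290,140,440,310,3.5)
cv2.imwrite('pics/s20.png',im); cap('wrist','w20')
E
```

```text
t 36.65 tcp [0.5849 0.0146 0.0579] yaw -0.046 w 0.0558 F [ 0.4 -0.8 -3.5] q6 -0.12 tilt -1.0
```

View pics/s20.png

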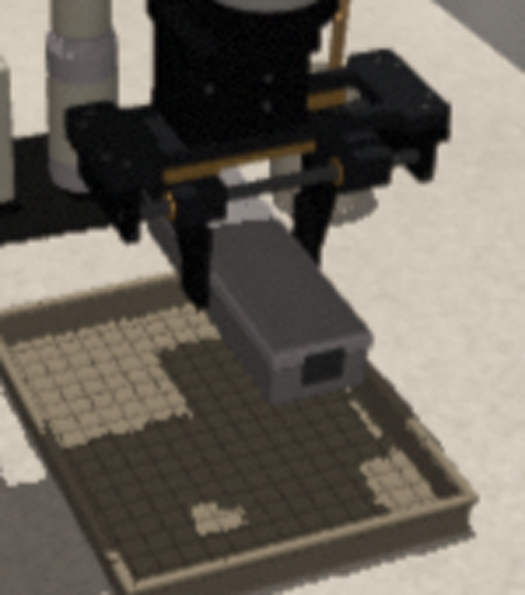

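View pics/w20.png

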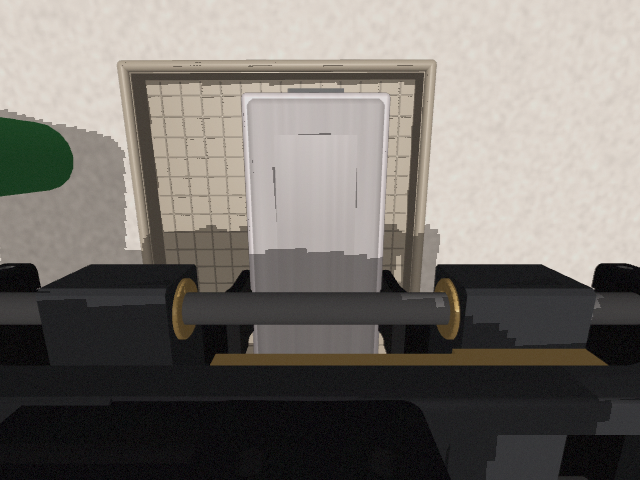

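Request:
play_rows(slide=[[0, -3, 0], [0, -4, 0], [0, -4, 0], [-1.6, 0, -4.6], [-1.6, 0, -4.6], [-1.6, 0, -4.6], [-1.6, 0, -4.6], [-1.6, 0, -4.6], [-1.6, 0, -4.6], [-1.7, 0, -4.6]], turn=[0, 0, 0, 0, 0, 0, 0, 0, 0, 0], grip=[-1, -1, -1, -1, -1, -1, -1, -1, -1, -1])

```text
time: 38.0
eef_pos: [0.4561, -0.3029, 0.166]
tcp_rot: [0.707, -0.707, 0.016, -0.016]
contact_force: [0.9, -0.3, -3.3]
gripper_width: 0.0555
```

Request:
play_rows(slide=[[0, 0, 0], [0, 0, 0], [0, 0, 0], [0, 0, 0], [0, 0, 0], [0, 0, 0], [0, 0, 0], [0, 0, 0], [0, 0, 0], [0, 0, 0]], turn=[0.165, 0.165, 0.165, 0.165, 0.165, 0.165, 0.165, 0.168, 0, 0], grip=[-1, -1, -1, -1, -1, -1, -1, -1, -1, -1])

```text
time: 39.25
eef_pos: [0.4569, -0.3017, 0.1661]
tcp_rot: [0.548, -0.548, 0.447, -0.446]
contact_force: [0.0, -0.1, -3.8]
gripper_width: 0.0557
```

```bash
python3 - <<'E'
from h import *
import pickle
to(.457,-.302,.0,-1.369); p=cap('wrist','w21'); pickle.dump(p,open('w21.pkl','wb'))
t=cap('top'); cv2.imwrite('pics/t21.png',crop(t,380,150,580,400,2.4)[0]); s=cap('side'); cv2.imwrite('pics/s21.png',crop(s,230,200,530,480,2.1)[0])
E
```

```text
t 39.25 tcp [ 0.4569 -0.3017  0.1661] yaw -1.3666 w 0.0557 F [ 0.  -0.1 -3.8] q6 0.58 tilt -1.0
turn 0.0024 slide cm [ 0.04 16.61 -0.  ]
```

View pics/w21.png

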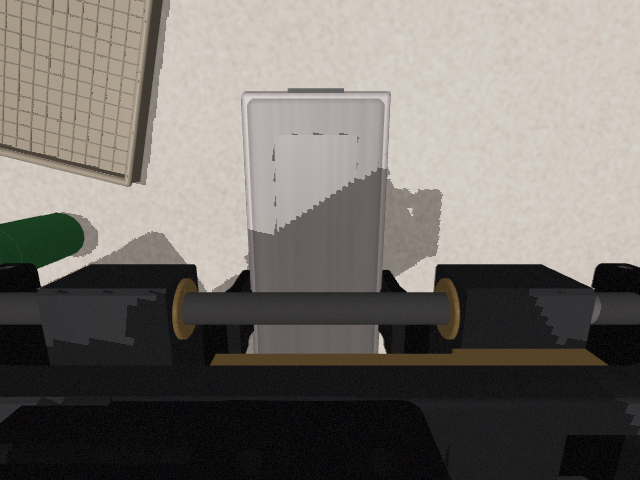

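View pics/s21.png

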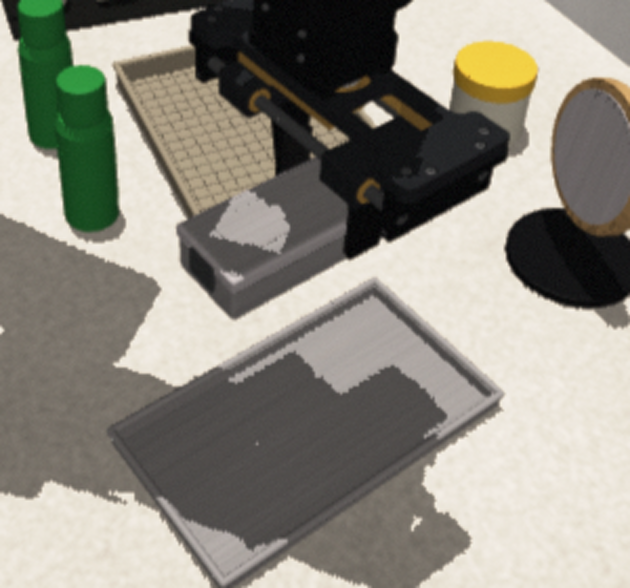

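View pics/t21.png

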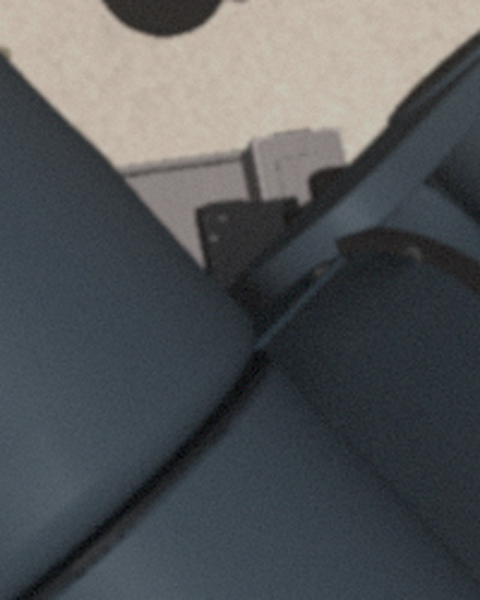

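```bash
python3 - <<'E'
from h import *
import pickle
p=pickle.load(open('w21.pkl','rb')); s,R,y=st()
cv2.imwrite('pics/w21c.png',crop(p,230,80,410,260,3.3)[0])
for uv in ((243,94),(390,94)):
    d=bp(p,uv,s['eef_pos'][2]+.0634)-s['eef_pos']; print((R.T@d).round(4))
E
```

```text
t 39.4 tcp [ 0.4571 -0.3018  0.1663] yaw -1.3678 w 0.0558 F [-0.2 -0.2 -3.3] q6 0.58 tilt -1.0
[-0.0281 -0.0634  0.0876]
[ 0.0269 -0.0634  0.0876]
```

View pics/w21c.png

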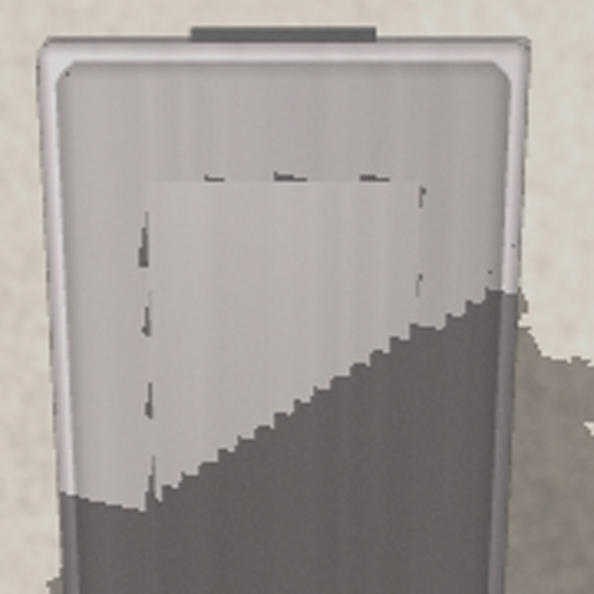

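Request:
play_rows(slide=[[0, 1.5, 0], [0, 3, 0], [0, 3, 0], [0, 3, 0], [0, 3, 0], [0, 2, 0], [0, 1, 0], [0, 0.5, 0], [0, 0, 0], [0, 0, 0]], turn=[0, 0, 0, 0, 0, 0, 0, 0, 0, 0], grip=[-1, -1, -1, -1, -1, -1, -1, -1, -1, -1])

```text
time: 40.65
eef_pos: [0.4577, -0.3024, -0.0029]
tcp_rot: [-0.548, 0.548, -0.446, 0.448]
contact_force: [-0.3, 0.3, -3.4]
gripper_width: 0.0557
```

```bash
python3 - <<'E'
from h import *
import pickle
s,R,y=st(); p=cap('wrist','w22'); pickle.dump(p,open('w22.pkl','wb'))
sd=cap('side'); cv2.imwrite('pics/s22.png',crop(sd,270,300,490,480,3.4)[0])
E
```

```text
t 40.65 tcp [ 0.4577 -0.3024 -0.0029] yaw -1.3689 w 0.0557 F [-0.3  0.3 -3.4] q6 0.58 tilt -1.0
```

View pics/w22.png

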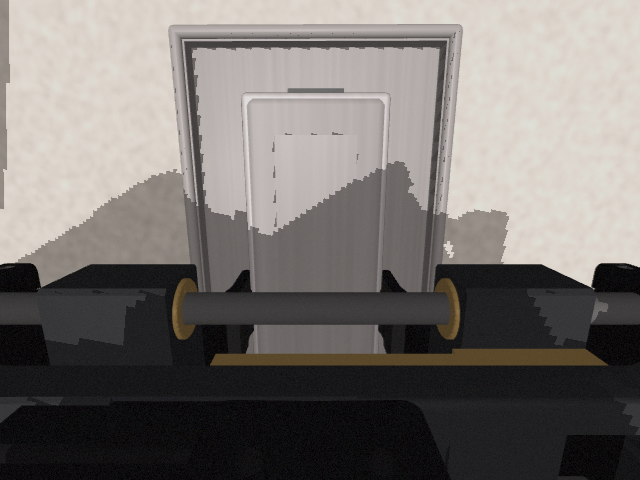

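View pics/s22.png

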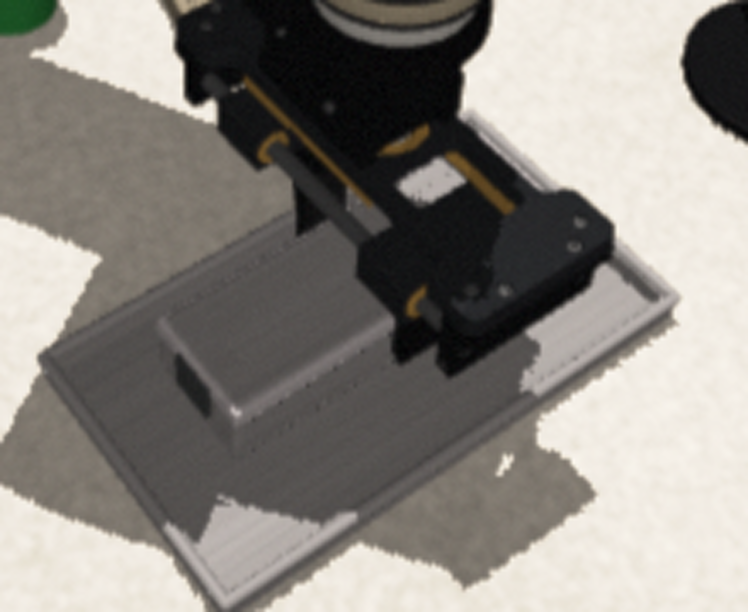

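```bash
python3 - <<'E'
from h import *
import pickle
p=pickle.load(open('w22.pkl','rb')); s,R,y=st()
im,off=crop(p,160,15,480,265,2.5); cv2.imwrite('pics/w22c.png',im)
E
```

```text
t 40.75 tcp [ 0.4576 -0.3023 -0.0029] yaw -1.3689 w 0.0559 F [ 0.8 -1.4 -3.4] q6 0.58 tilt -1.0
```

View pics/w22c.png

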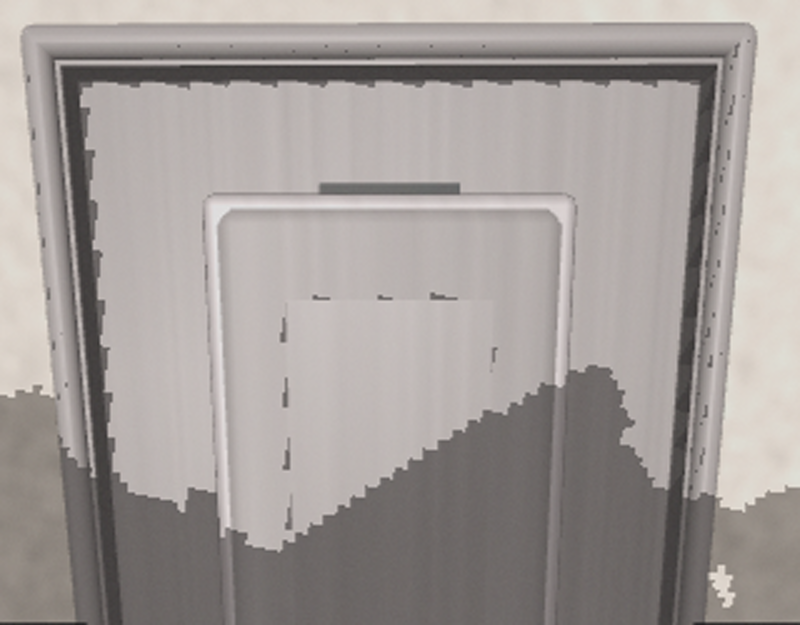

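```bash
python3 - <<'E'
from h import *
import pickle
p=pickle.load(open('w22.pkl','rb')); s,R,y=st()
def g(x,y,z): return (R.T@(bp(p,((x+.5)/2.5-.5+160,(y+.5)/2.5-.5+15),z)-s['eef_pos']))[[0,2]].round(4)
for n,x,y_,z in [('TL',22,28,.015),('TR',756,26,.015),('L',75,600,.015),('R',710,600,.015),('cTL',205,196,.0605),('cTR',575,196,.0605),('cL',226,600,.0605),('cR',553,600,.0605)]: print(n,g(x,y_,z))
E
```

```text
t 40.75 tcp [ 0.4576 -0.3023 -0.0029] yaw -1.3689 w 0.0559 F [ 0.8 -1.4 -3.4] q6 0.58 tilt -1.0
TL [-0.0708  0.1258]
TR [0.0694 0.1261]
L [-0.0708  0.0123]
R [0.0708 0.0122]
cTL [-0.0283  0.0881]
cTR [0.0271 0.0881]
cL [-0.0281  0.0253]
cR [0.0267 0.0252]
```

Request:
play_rows(slide=[[0, 0.8, 0], [0, 0.6, 0], [0, 0.3, 0], [0, 0.15, 0], [0, 0.1, 0], [0, 0.05, 0], [0, 0, 0], [0, 0, 0], [0, 0, 0], [0, 0, 0]], turn=[0, 0, 0, 0, 0, 0, 0, 0, 0, 0], grip=[-1, -1, -1, -1, -1, -1, -1, -1, -1, -1])

```text
time: 42.0
eef_pos: [0.4572, -0.3019, -0.0236]
tcp_rot: [-0.548, 0.548, -0.447, 0.447]
contact_force: [0.5, 0.1, -2.7]
gripper_width: 0.0555
```

```bash
python3 - <<'E'
from h import *
s,R,y=st()
E
```

```text
t 42.0 tcp [ 0.4572 -0.3019 -0.0236] yaw -1.369 w 0.0555 F [ 0.5  0.1 -2.7] q6 0.58 tilt -1.0
```

Request:
play_rows(slide=[[0, 0.05, 0], [0, 0.05, 0], [0, 0, 0], [0, 0, 0], [0, 0, 0], [0, 0, 0], [0, 0, 0], [0, 0, 0], [0, 0, 0], [0, 0, 0]], turn=[0, 0, 0, 0, 0, 0, 0, 0, 0, 0], grip=[-1, -1, -1, -1, 0.3, 0.35, 0.4, 0.5, 0.55, 0.6])

```text
time: 43.25
eef_pos: [0.4572, -0.3019, -0.0247]
tcp_rot: [0.548, -0.548, 0.447, -0.447]
contact_force: [-0.7, -0.2, 0.2]
gripper_width: 0.0686
```

Request:
play_rows(slide=[[0, -1, 0], [0, -2, 0], [0, -4, 0], [0, -5, 0], [0, -5, 0], [0, -3, 0], [0, 0, 0], [0, 0, 0], [0, 0, 0], [0, 0, 0]], turn=[0, 0, 0, 0, 0, 0, 0, 0, 0, 0], grip=[0.6, 0.6, 0.6, 0.6, 0.6, 0.6, 0.6, 0.6, 0.6, 0.6])

```text
time: 44.5
eef_pos: [0.4566, -0.3013, 0.174]
tcp_rot: [0.548, -0.548, 0.448, -0.446]
contact_force: [-0.3, 0.2, -0.7]
gripper_width: 0.0695
```

```bash
python3 - <<'E'
from h import *
import pickle
s,R,y=st(); p=cap('wrist','w23'); pickle.dump(p,open('w23.pkl','wb'))
sd=cap('side'); cv2.imwrite('pics/s23.png',crop(sd,270,300,490,480,3.4)[0])
E
```

```text
t 44.5 tcp [ 0.4566 -0.3013  0.174 ] yaw -1.3691 w 0.0695 F [-0.3  0.2 -0.7] q6 0.58 tilt -1.0
```

View pics/w23.png

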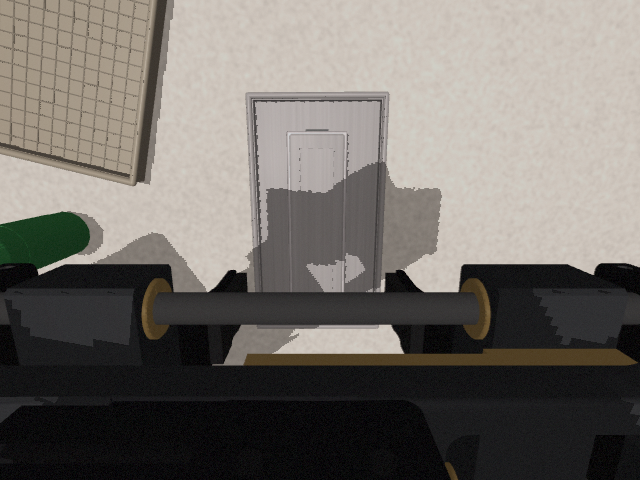

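View pics/s23.png

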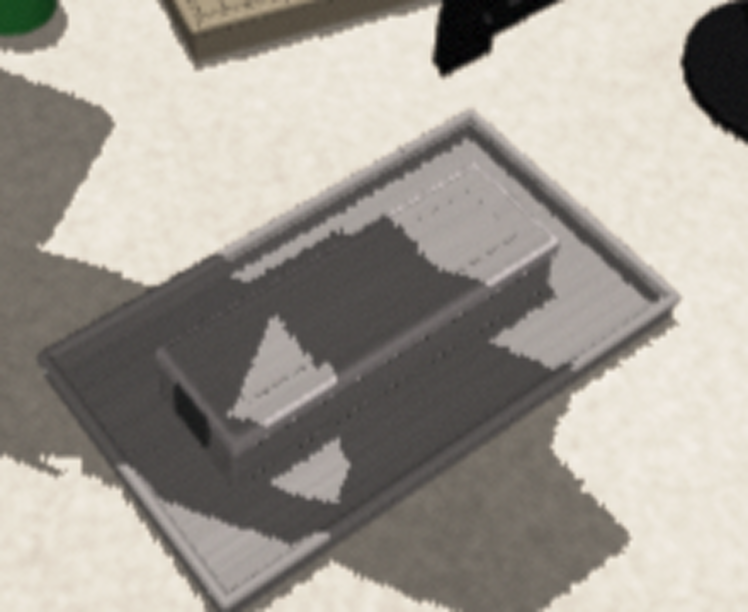

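```bash
python3 - <<'E'
from ov import *
sd=cap('side'); im,off=crop(sd,270,300,490,480,3.4)
for T in ((.4568,-.3029,.201),):
    dbox(im,sd,box(*T,.18,.056,.004,.040),(0,255,0),off,3.4); dbox(im,sd,box(*T,.25,.136,0,.016),(255,128,0),off,3.4)
cv2.imwrite('pics/s24.png',im)
E
```

```text
(no output)
```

View pics/s24.png

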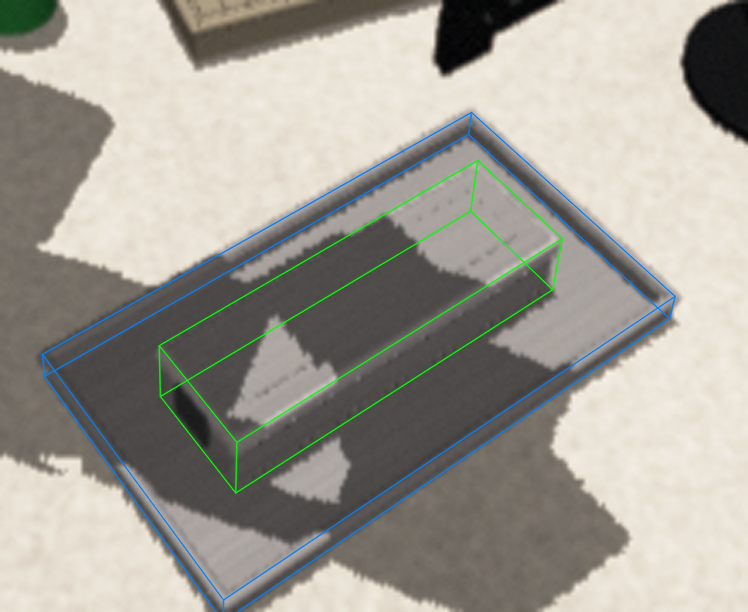

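Request:
play_rows(slide=[[0, 0, 0], [0, 0, 0], [0, 0, 0], [0, 0, 0], [0, 0, 0], [0, 0, 0], [0, 0, 0], [0, 0, 0], [1.2, 0, 5.7], [1.2, 0, 5.7]], turn=[-0.167, -0.167, -0.167, -0.167, -0.167, -0.167, -0.167, -0.166, 0, 0], grip=[0.6, 0.6, 0.6, 0.6, 0.6, 0.6, 0.6, 0.6, 0.4, 0.4])

```text
time: 45.9
eef_pos: [0.4853, -0.1882, 0.1751]
tcp_rot: [0.707, -0.707, 0.013, -0.013]
contact_force: [-0.1, 0.2, 0.3]
gripper_width: 0.0621
```

Request:
play_rows(slide=[[1.2, 0, 5.7], [1.2, 0, 5.7], [1.2, 0, 5.7], [1.2, 0, 5.7], [1.2, 0, 5.7], [1.2, 0, 5.7], [1.2, 0, 5.7], [1.2, 0, 5], [0, 0, 0], [0, 0, 0]], turn=[0, 0, 0, 0, 0, 0, 0, 0, 0, 0], grip=[0.4, 0.4, 0.4, 0.4, 0.4, 0.4, 0.4, 0.4, 0.4, 0.4])

```text
time: 47.15
eef_pos: [0.5956, 0.2564, 0.1747]
tcp_rot: [-0.707, 0.707, -0.012, 0.011]
contact_force: [0.5, -0.1, -0.2]
gripper_width: 0.0613
```

```bash
python3 - <<'E'
from h import *
to(.6017,.3021,.0845,-.034)
E
```

```text
t 47.15 tcp [0.5956 0.2564 0.1747] yaw -0.0333 w 0.0613 F [ 0.5 -0.1 -0.2] q6 0.27 tilt -1.0
turn 0.0007 slide cm [0.45 9.02 4.59]
```

Request:
play_rows(slide=[[0.2, 0, 2.3], [0.25, 0, 2.3], [0, 0, 0], [0, 0, 0], [0, 0, 0], [0, 0, 0], [0, 0, 0], [0, 0, 0], [0, 0, 0], [0, 0, 0]], turn=[0, 0, 0, 0, 0, 0, 0, 0, 0, 0], grip=[0.4, 0.4, 0.4, 0.4, 0.4, 0.4, 0.4, 0.4, 0.4, 0.4])

```text
time: 48.4
eef_pos: [0.6023, 0.3025, 0.1754]
tcp_rot: [-0.707, 0.707, -0.012, 0.012]
contact_force: [0.1, 0.5, 0.5]
gripper_width: 0.0609
```

```bash
python3 - <<'E'
from h import *
to(.6017,.3021,.0845,-.034); cap('wrist','w25')
E
```

```text
t 48.4 tcp [0.6023 0.3025 0.1754] yaw -0.034 w 0.0609 F [0.1 0.5 0.5] q6 0.33 tilt -1.0
turn 0.0 slide cm [-0.06  9.09 -0.04]
```

View pics/w25.png

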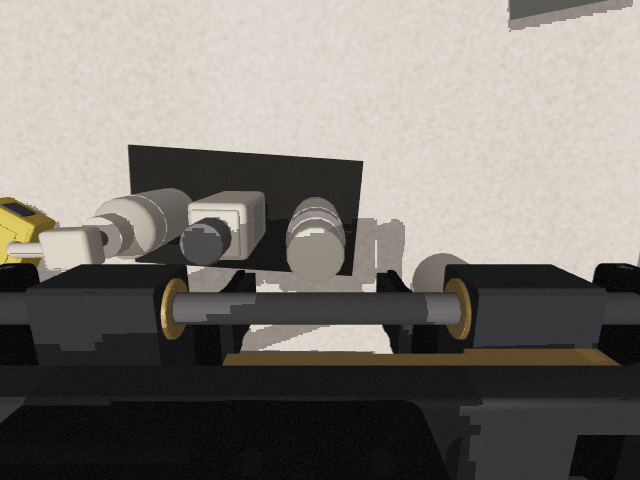

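Can centred between the fingers (u≈316). Descend and grip.

Request:
play_rows(slide=[[-0.06, 1, 0], [0, 2, 0], [0, 2, 0], [0, 2, 0], [0, 1.3, 0], [0, 0.7, 0], [0, 0, 0], [0, 0, 0], [0, 0, 0], [0, 0, 0]], turn=[0, 0, 0, 0, 0, 0, 0, 0, 0, 0], grip=[0.4, 0.4, 0.4, 0.4, 0.4, 0.4, 0.4, 0.2, 0.1, 0.0], squeeze=25)

```text
time: 49.7
eef_pos: [0.602, 0.3026, 0.0859]
tcp_rot: [0.707, -0.707, 0.012, -0.012]
contact_force: [0.4, 0.4, -0.6]
gripper_width: 0.0463
```

Request:
play_rows(slide=[[0, 0, 0], [0, 0, 0], [0, 0, 0], [0, 0, 0], [0, -2, 0], [0, -3, 0], [0, -2, 0], [0, 0, -3], [-0.5, 0, -5], [-1, 0, -5]], turn=[0, 0, 0, 0, 0, 0, 0, 0, 0, 0], grip=[-0.05, -1, -1, -1, -1, -1, -1, -1, -1, -1])

```text
time: 50.95
eef_pos: [0.5818, 0.172, 0.1547]
tcp_rot: [-0.707, 0.707, -0.012, 0.011]
contact_force: [0.0, -0.9, -1.5]
gripper_width: 0.0402
```

```bash
python3 - <<'E'
from h import *
to(.5187,-.0523,.155,-.034)
E
```

```text
t 50.95 tcp [0.5818 0.172  0.1547] yaw -0.033 w 0.0402 F [ 0.  -0.9 -1.5] q6 0.14 tilt -1.0
turn 0.001 slide cm [ -5.55  -0.03 -22.63]
```

Request:
play_rows(slide=[[-1.3, 0, -5], [-1.3, 0, -5], [-1.2, 0, -5], [-1.1, 0, -4], [-0.3, 0, -2], [0, 0, 0], [0, 0, 0], [0, 0, 0], [0, 0, 0], [0, 0, 0]], turn=[0, 0, 0, 0, 0, 0, 0, 0, 0, 0], grip=[-1, -1, -1, -1, -1, -1, -1, -1, -1, -1])

```text
time: 52.2
eef_pos: [0.5233, -0.0344, 0.1553]
tcp_rot: [0.707, -0.707, 0.012, -0.012]
contact_force: [-0.2, 0.5, -2.0]
gripper_width: 0.0404
```

```bash
python3 - <<'E'
from h import *
to(.5187,-.0523,.086,-.034)
E
```

```text
t 52.2 tcp [ 0.5233 -0.0344  0.1553] yaw -0.033 w 0.0404 F [-0.2  0.5 -2. ] q6 -0.25 tilt -1.0
turn 0.001 slide cm [-0.39  6.93 -1.8 ]
```

Request:
play_rows(slide=[[-0.2, 0, -0.9], [-0.2, 0, -0.9], [0, 1, 0], [0, 1.5, 0], [0, 1.5, 0], [0, 1, 0], [0, 0.6, 0], [0, 0.4, 0], [0, 0, 0], [0, 0, 0]], turn=[0, 0, 0, 0, 0, 0, 0, 0, 0, 0], grip=[-1, -1, -1, -1, -1, -1, -1, -1, -1, -1])

```text
time: 53.45
eef_pos: [0.5189, -0.0529, 0.0957]
tcp_rot: [-0.707, 0.707, -0.012, 0.012]
contact_force: [-0.4, 0.2, -1.8]
gripper_width: 0.0406
```

```bash
python3 - <<'E'
from h import *
to(.5187,-.0523,.086,-.034)
p=cap('side'); cv2.imwrite('pics/s26.png',crop(p,270,165,430,320,3.8)[0])
E
```

```text
t 53.45 tcp [ 0.5189 -0.0529  0.0957] yaw -0.0339 w 0.0406 F [-0.4  0.2 -1.8] q6 -0.28 tilt -1.0
turn 0.0001 slide cm [-0.03  0.97  0.06]
```

View pics/s26.png

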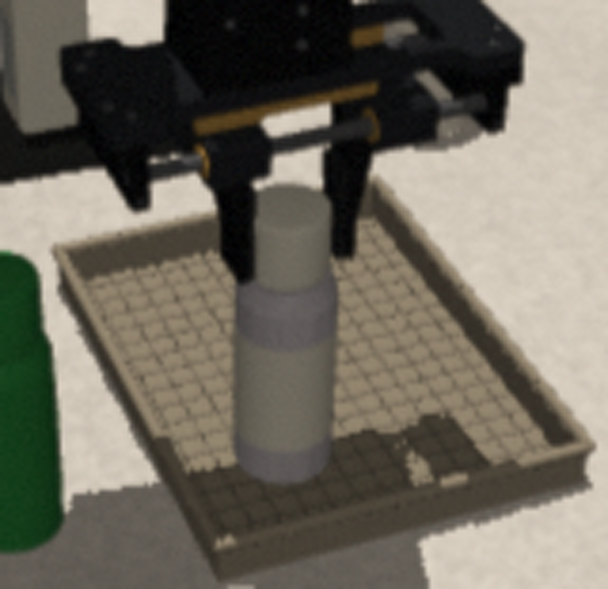

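Request:
play_rows(slide=[[0, 0.4, 0.06], [0, 0.3, 0], [0, 0.15, 0], [0, 0.1, 0], [0, 0.05, 0], [0, 0, 0], [0, 0, 0], [0, 0, 0], [0, 0, 0], [0, 0, 0]], turn=[0, 0, 0, 0, 0, 0, 0, 0, 0, 0], grip=[-1, -1, -1, -1, -1, -1, -1, 0.0, 0.1, 0.2])

```text
time: 54.75
eef_pos: [0.5188, -0.0523, 0.0855]
tcp_rot: [-0.707, 0.707, -0.012, 0.012]
contact_force: [0.0, 0.1, 0.8]
gripper_width: 0.0498
```

Request:
play_rows(slide=[[0, 0, 0], [0, 0, 0], [0, -1, 0], [0, -3, 0], [0, -4, 0], [0, -2, 0], [0, 0, 5], [0, 0, 6], [0, 0, 6], [0, 0, 6]], turn=[0, 0, 0, 0, 0, 0, 0, 0, 0, 0], grip=[0.3, 0.35, 0.35, 0.35, 0.35, 0.35, 0.35, 0.35, 0.35, 0.35])

```text
time: 56.0
eef_pos: [0.5266, 0.1794, 0.1863]
tcp_rot: [0.707, -0.707, 0.012, -0.013]
contact_force: [1.0, 0.5, -1.0]
gripper_width: 0.0587
```

Request:
play_rows(slide=[[0, 0, 6], [-0.2, 0, 5], [-0.2, 0, 2.2], [0, 0, 0], [0, 0, 0], [0, 0, 0], [0, 0, 0], [0, 0, 0], [0, 0, 0], [0, 0, 0]], turn=[0, 0, 0, 0, 0, 0, 0, 0, 0, 0], grip=[0.3, 0.3, 0.3, 0.3, 0.3, 0.3, 0.3, 0.3, 0.3, 0.3])

```text
time: 57.25
eef_pos: [0.5269, 0.3096, 0.1853]
tcp_rot: [0.707, -0.707, 0.012, -0.012]
contact_force: [-0.4, 0.6, -0.2]
gripper_width: 0.0566
```

```bash
python3 - <<'E'
from h import *
to(.5228,.3098,.0815,-.034)
p=cap('side'); cv2.imwrite('pics/s27.png',crop(p,200,100,430,320,2.7)[0])
E
```

```text
t 57.25 tcp [0.5269 0.3096 0.1853] yaw -0.0341 w 0.0566 F [-0.4  0.6 -0.2] q6 0.38 tilt -1.0
turn -0.0001 slide cm [-0.41 10.38  0.  ]
```

View pics/s27.png

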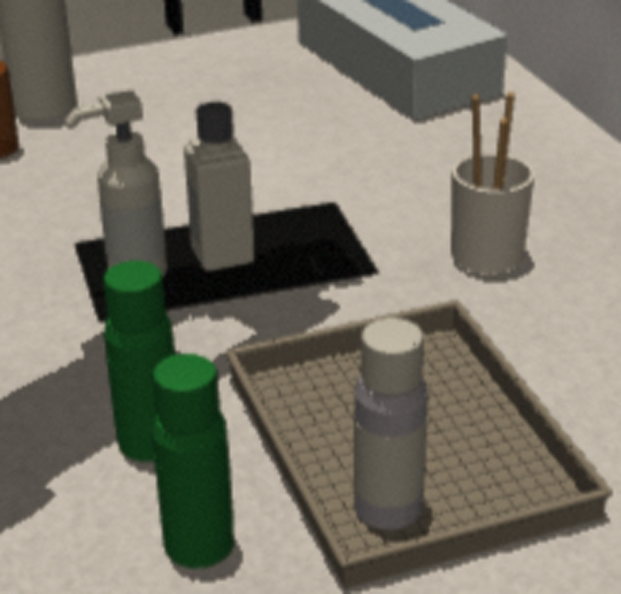

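Request:
play_rows(slide=[[-0.4, 1, 0], [0, 2, 0], [0, 2.2, 0], [0, 2.2, 0], [0, 1.6, 0], [0, 1, 0], [0, 0.4, 0], [0, 0, 0], [0, 0, 0], [0, 0, 0]], turn=[0, 0, 0, 0, 0, 0, 0, 0, 0, 0], grip=[0.3, 0.3, 0.3, 0.3, 0.3, 0.3, 0.3, 0.2, 0.05, -0.1], squeeze=25)

```text
time: 58.55
eef_pos: [0.5233, 0.31, 0.082]
tcp_rot: [0.707, -0.707, 0.012, -0.012]
contact_force: [-0.7, -0.4, -0.7]
gripper_width: 0.0427
```

Request:
play_rows(slide=[[0, 0, 0], [0, 0, 0], [0, 0, 0], [0, 0, 0], [0, 0, 0], [0, -2, 0], [0, -3, 0], [0, -2, 0], [0.1, 0, -4], [0.1, 0, -5]], turn=[0, 0, 0, 0, 0, 0, 0, 0, 0, 0], grip=[-0.2, -0.25, -1, -1, -1, -1, -1, -1, -1, -1])

```text
time: 59.8
eef_pos: [0.5213, 0.2195, 0.1511]
tcp_rot: [-0.707, 0.707, -0.011, 0.011]
contact_force: [0.3, -0.9, -3.1]
gripper_width: 0.0301
```

Request:
play_rows(slide=[[0.1, 0, -5], [0.1, 0, -5], [0.2, 0, -5], [0.1, 0, -4.5], [0, 0, 0], [0, 0, 0], [0, 0, 0], [0, 0, 0], [0, 0, 0], [0, 0, 0]], turn=[0, 0, 0, 0, 0, 0, 0, 0, 0, 0], grip=[-1, -1, -1, -1, -1, -1, -1, -1, -1, -1])

```text
time: 61.05
eef_pos: [0.5202, 0.0252, 0.1513]
tcp_rot: [0.707, -0.707, 0.012, -0.012]
contact_force: [-0.6, 0.7, -2.6]
gripper_width: 0.0303
```

```bash
python3 - <<'E'
from h import *
to(.521,.0127,.0815,-.034)
E
```

```text
t 61.05 tcp [0.5202 0.0252 0.1513] yaw -0.0333 w 0.0303 F [-0.6  0.7 -2.6] q6 -0.13 tilt -1.0
turn 0.0007 slide cm [ 0.12  6.98 -1.24]
```

Request:
play_rows(slide=[[0.1, 0, -0.7], [0, 0, -0.5], [0, 1, 0], [0, 1.5, 0], [0, 1.5, 0], [0, 1, 0], [0, 0.6, 0], [0, 0.4, 0], [0, 0, 0], [0, 0, 0]], turn=[0, 0, 0, 0, 0, 0, 0, 0, 0, 0], grip=[-1, -1, -1, -1, -1, -1, -1, -1, -1, -1])

```text
time: 62.3
eef_pos: [0.5212, 0.0127, 0.0917]
tcp_rot: [-0.707, 0.707, -0.012, 0.012]
contact_force: [0.1, 0.8, -1.8]
gripper_width: 0.0307
```

```bash
python3 - <<'E'
from h import *
to(.521,.0127,.0817,-.034)
p=cap('side'); cv2.imwrite('pics/s28.png',crop(p,270,165,430,320,3.8)[0])
E
```

```text
t 62.3 tcp [0.5212 0.0127 0.0917] yaw -0.034 w 0.0307 F [ 0.1  0.8 -1.8] q6 -0.16 tilt -1.0
turn -0.0 slide cm [-0.02  1.    0.  ]
```

View pics/s28.png

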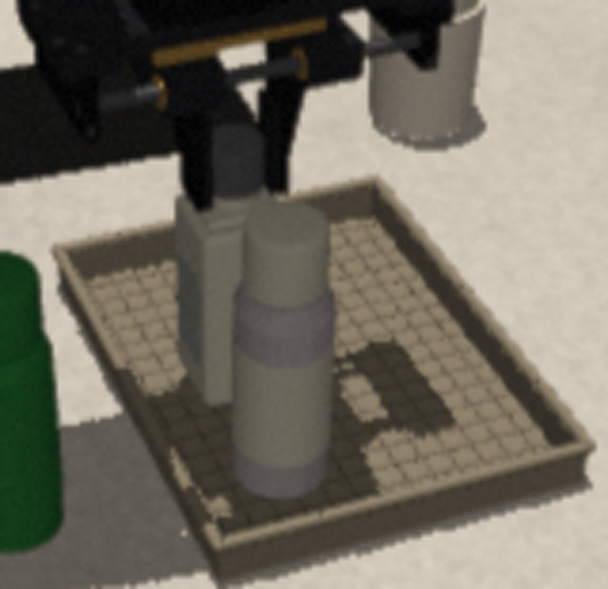

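Request:
play_rows(slide=[[0, 0.4, 0], [0, 0.3, 0], [0, 0.15, 0], [0, 0.1, 0], [0, 0.1, 0], [0, 0, 0], [0, 0, 0], [0, 0, 0], [0, 0, 0], [0, 0, 0]], turn=[0, 0, 0, 0, 0, 0, 0, 0, 0, 0], grip=[-1, -1, -1, -1, -1, -1, -1, -0.2, -0.1, 0])

```text
time: 63.6
eef_pos: [0.521, 0.0128, 0.0807]
tcp_rot: [0.707, -0.707, 0.012, -0.012]
contact_force: [-0.7, -0.1, 0.5]
gripper_width: 0.0416
```

Request:
play_rows(slide=[[0, 0, 0], [0, 0, 0], [0, -1, 0], [0, -3, 0], [0, -4, 0], [0, -3, 0], [-0.7, 0, 5], [-1.5, 0, 5.5], [-1.5, 0, 5.5], [-1.5, 0, 5.5]], turn=[0, 0, 0, 0, 0, 0, 0, 0, 0, 0], grip=[0.1, 0.2, 0.2, 0.2, 0.2, 0.2, 0.2, 0.2, 0.2, 0.2])

```text
time: 64.85
eef_pos: [0.4758, 0.231, 0.1917]
tcp_rot: [0.707, -0.707, 0.012, -0.013]
contact_force: [0.4, 0.4, 1.1]
gripper_width: 0.0524
```

Request:
play_rows(slide=[[-1.5, 0, 5], [-1, 0, 2.5], [0, 0, 0], [0, 0, 0], [0, 0, 0], [0, 0, 0], [0, 0, 0], [0, 0, 0], [0, 0, 0], [0, 0, 0]], turn=[0, 0, -0.185, -0.185, -0.185, -0.185, -0.185, -0.185, -0.185, -0.185], grip=[0.15, 0.15, 0.15, 0.15, 0.15, 0.15, 0.15, 0.15, 0.15, 0.15])

```text
time: 66.1
eef_pos: [0.4537, 0.3052, 0.1915]
tcp_rot: [-0.529, 0.529, 0.47, -0.469]
contact_force: [-0.4, 0.5, 0.5]
gripper_width: 0.05
```

```bash
python3 - <<'E'
from h import *
to(.4436,.3165,.1045,1.57)
p=cap('side'); cv2.imwrite('pics/s29.png',crop(p,200,100,430,320,2.7)[0])
E
```

```text
t 66.1 tcp [0.4537 0.3052 0.1915] yaw 1.4521 w 0.05 F [-0.4  0.5  0.5] q6 -1.06 tilt -1.0
turn -0.1179 slide cm [1.13 8.7  1.01]
```

View pics/s29.png

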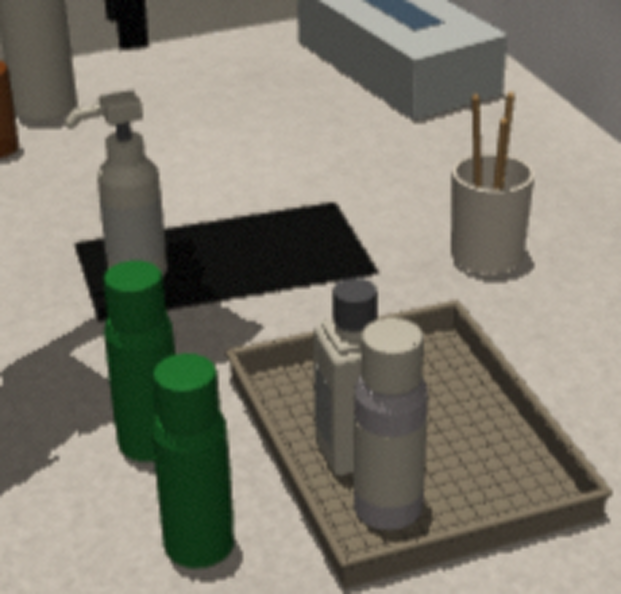

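Request:
play_rows(slide=[[0, 0, 0], [0.6, 0, 0.5], [0.5, 0, 0.5], [0, 0, 0], [0, 0, 0], [0, 0, 0], [0, 0, 0], [0, 0, 0], [0, 0, 0], [0, 0, 0]], turn=[-0.097, 0, 0, 0, 0, 0, 0, 0, 0, 0], grip=[0.15, 0.15, 0.15, 0.15, 0.15, 0.15, 0.15, 0.15, 0.15, 0.15])

```text
time: 67.4
eef_pos: [0.444, 0.3164, 0.1909]
tcp_rot: [-0.507, 0.507, 0.493, -0.493]
contact_force: [-0.7, -0.0, -0.8]
gripper_width: 0.0502
```

```bash
python3 - <<'E'
from h import *
to(.4436,.3165,.1045,1.57)
p=cap('wrist'); cv2.imwrite('pics/w30.png',crop(p,200,150,440,300,3.3)[0])
E
```

```text
t 67.4 tcp [0.444  0.3164 0.1909] yaw 1.5429 w 0.0502 F [-0.7 -0.  -0.8] q6 -1.13 tilt -1.0
turn -0.0271 slide cm [0.01 8.64 0.04]
```

View pics/w30.png

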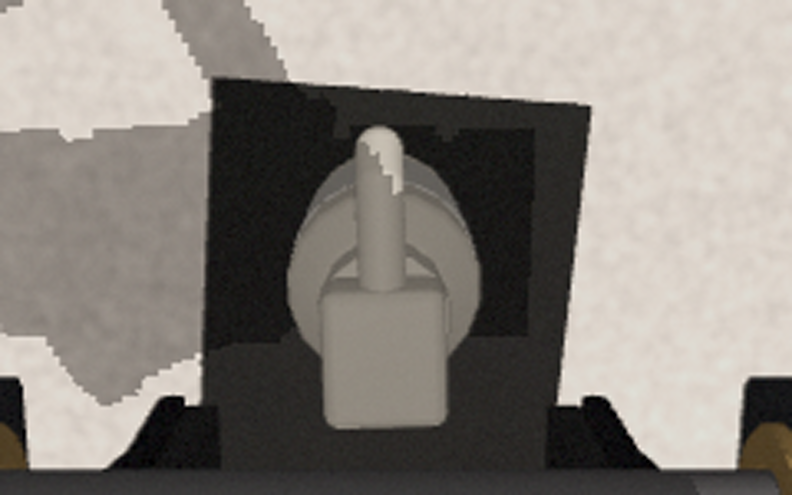

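Turn the last 0.027, descend 8.6 and grip.

Request:
play_rows(slide=[[0, 0, 0], [0, 1.4, 0], [0, 2, 0], [0, 2, 0], [0, 1.8, 0], [0, 1, 0], [0, 0.4, 0], [0, 0, 0], [0, 0, 0], [0, 0, 0]], turn=[-0.027, 0, 0, 0, 0, 0, 0, 0, 0, 0], grip=[0.15, 0.15, 0.15, 0.15, 0.15, 0.15, 0.15, 0.05, -0.1, -0.2], squeeze=25)

```text
time: 68.7
eef_pos: [0.4444, 0.3166, 0.1054]
tcp_rot: [-0.5, 0.5, 0.5, -0.499]
contact_force: [-0.2, -0.3, -0.7]
gripper_width: 0.0374
```

Request:
play_rows(slide=[[0, 0, 0], [0, 0, 0], [0, 0, 0], [0, 0, 0], [0, 0, 0], [0, -2, 0], [0, -3, 0], [0, -2, 0], [-3, 0, -1], [-4, 0, -1.3]], turn=[0, 0, 0, 0, 0, 0, 0, 0, 0, 0], grip=[-0.3, -0.35, -1, -1, -1, -1, -1, -1, -1, -1])

```text
time: 69.95
eef_pos: [0.4665, 0.2462, 0.1746]
tcp_rot: [0.5, -0.5, -0.5, 0.501]
contact_force: [-0.3, -0.1, -1.7]
gripper_width: 0.0257
```

Request:
play_rows(slide=[[-4, 0, -1.3], [-4, 0, -1.3], [-4, 0, -1.3], [-3, 0, -1], [0, 0, 0], [0, 0, 0], [0, 0, 0], [0, 0, 0], [0, 0, 0], [0, 0, 0]], turn=[0, 0, 0, 0, 0, 0, 0, 0, 0, 0], grip=[-1, -1, -1, -1, -1, -1, -1, -1, -1, -1])

```text
time: 71.2
eef_pos: [0.5158, 0.0967, 0.1749]
tcp_rot: [-0.5, 0.5, 0.5, -0.5]
contact_force: [0.2, -0.6, -2.5]
gripper_width: 0.026
```

```bash
python3 - <<'E'
from h import *
to(.5194,.0804,.1046,1.57)
p=cap('side'); cv2.imwrite('pics/s31.png',crop(p,240,90,430,300,2.8)[0])
E
```

```text
t 71.2 tcp [0.5158 0.0967 0.1749] yaw 1.5706 w 0.026 F [ 0.2 -0.6 -2.5] q6 -1.6 tilt -1.0
turn 0.0006 slide cm [-1.63  7.03 -0.36]
```

View pics/s31.png

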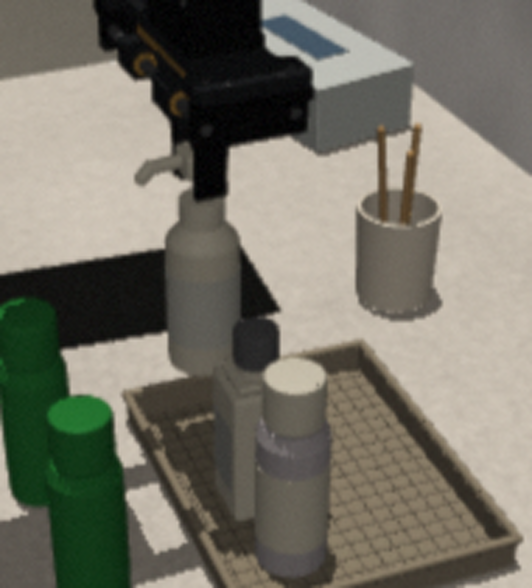

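Request:
play_rows(slide=[[-0.8, 0, -0.2], [-0.8, 0, -0.2], [0, 1, 0], [0, 1.5, 0], [0, 1.5, 0], [0, 1, 0], [0, 0.6, 0], [0, 0.4, 0], [0, 0, 0], [0, 0, 0]], turn=[0, 0, 0, 0, 0, 0, 0, 0, 0, 0], grip=[-1, -1, -1, -1, -1, -1, -1, -1, -1, -1])

```text
time: 72.5
eef_pos: [0.5202, 0.0804, 0.1152]
tcp_rot: [-0.5, 0.5, 0.5, -0.5]
contact_force: [0.3, -0.1, -3.0]
gripper_width: 0.0256
```

```bash
python3 - <<'E'
from h import *
to(.5202,.0804,.1053,1.57)
p=cap('side'); cv2.imwrite('pics/s32.png',crop(p,270,100,430,310,2.8)[0])
E
```

```text
t 72.5 tcp [0.5202 0.0804 0.1152] yaw 1.5701 w 0.0256 F [ 0.3 -0.1 -3. ] q6 -1.63 tilt -1.0
turn 0.0001 slide cm [0.   0.99 0.  ]
```

View pics/s32.png

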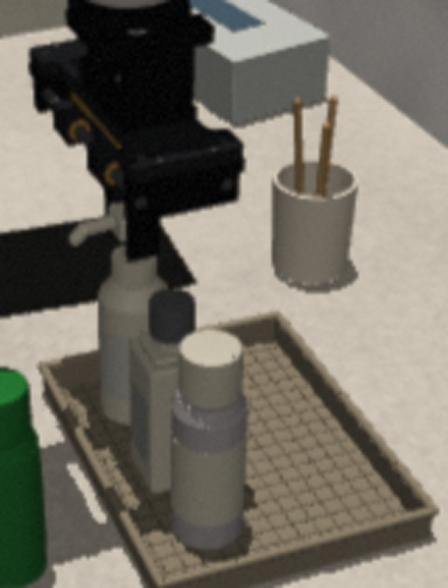

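Request:
play_rows(slide=[[0, 0.4, 0], [0, 0.3, 0], [0, 0.15, 0], [0, 0.1, 0], [0, 0.1, 0], [0, 0, 0], [0, 0, 0], [0, 0, 0], [0, 0, 0], [0, 0, 0]], turn=[0, 0, 0, 0, 0, 0, 0, 0, 0, 0], grip=[-1, -1, -1, -1, -1, -1, -1, -0.35, -0.2, -0.1])

```text
time: 73.8
eef_pos: [0.5198, 0.0804, 0.1041]
tcp_rot: [0.5, -0.5, -0.5, 0.5]
contact_force: [-0.3, 0.6, -0.0]
gripper_width: 0.0366
```

Request:
play_rows(slide=[[0, 0, 0], [0, 0, 0], [0, -1, 0], [0, -3, 0], [0, -4, 0], [0, -3, 0], [5, 0, 2], [5, 0, 3], [5, 0, 3], [5, 0, 3]], turn=[0, 0, 0, 0, 0, 0, 0, 0, 0, 0], grip=[0, 0.1, 0.1, 0.1, 0.1, 0.1, 0.1, 0.1, 0.1, 0.1])

```text
time: 75.05
eef_pos: [0.4092, 0.2819, 0.2153]
tcp_rot: [-0.5, 0.501, 0.5, -0.499]
contact_force: [0.8, 0.1, -0.1]
gripper_width: 0.0478
```

Request:
play_rows(slide=[[5, 0, 3], [5, 0, 3], [5, 0, 3], [5, 0, 3], [5, 0, 3], [5, 0, 3], [0, 0, 0], [0, 0, 0], [0, 0, 0], [0, 0, 0]], turn=[0, 0, 0, 0, 0, 0, 0, 0, 0, 0], grip=[0.1, 0.1, 0.1, 0.1, 0.1, 0.1, 0.1, 0.1, 0.1, 0.1])

```text
time: 76.3
eef_pos: [0.2312, 0.5796, 0.2146]
tcp_rot: [-0.501, 0.501, 0.499, -0.499]
contact_force: [0.2, 0.1, 0.0]
gripper_width: 0.0478
```

```bash
python3 - <<'E'
from ov import *
st()
t0,s0=pickle.load(open('p0.pkl','rb'))
t=cap('top','tF'); s=cap('side','sF'); pickle.dump((t,s),open('pF.pkl','wb'))
for n,a,b,w in (('t',t0,t,(235,150,395,285)),('s',s0,s,(275,170,430,320))):
    A,_=crop(a,*w,2.5); B,_=crop(b,*w,2.5)
    cv2.imwrite(f'pics/cmp_{n}.png',np.hstack([A,B])[:, :800])
for cam,a,b in (('top',t0,t),('side',s0,s)):
    for n in ('pump_bottle_mid','spray_can_mid','square_bottle_mid'): 
        pass
E
```

```text
t 76.3 tcp [0.2312 0.5796 0.2146] yaw 1.568 w 0.0478 F [0.2 0.1 0. ] q6 -0.56 tilt -1.0
```

View pics/tF.png

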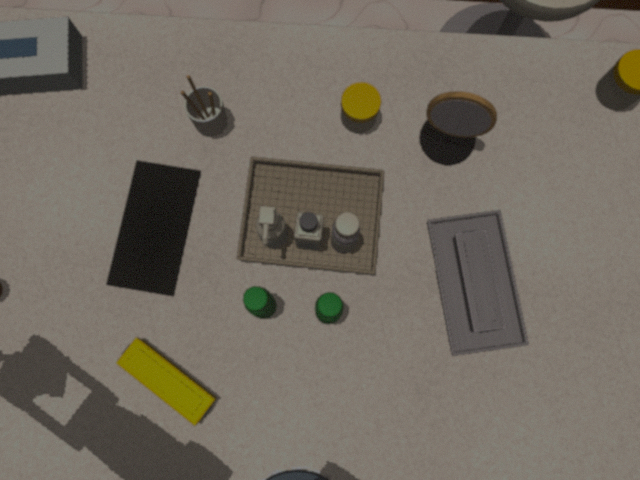

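View pics/cmp_t.png

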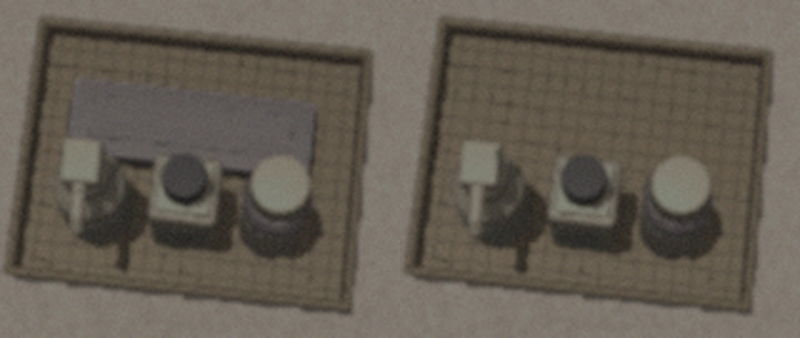

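View pics/cmp_s.png

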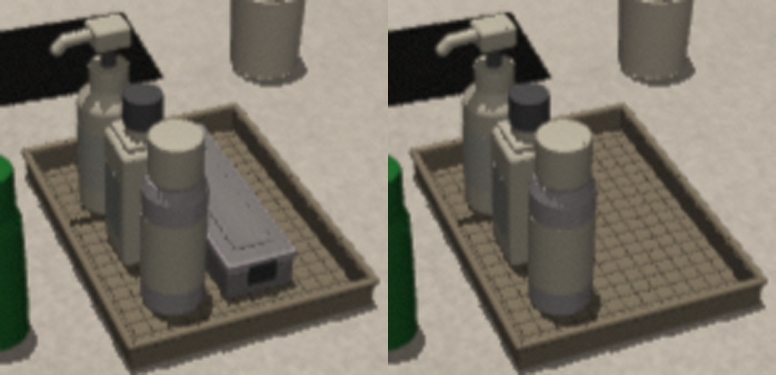

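```bash
python3 - <<'E'
from ov import *
t0,s0=pickle.load(open('p0.pkl','rb')); t,s=pickle.load(open('pF.pkl','rb'))
g=lambda p: cv2.cvtColor(p['color'],cv2.COLOR_RGB2GRAY).astype(np.float32)
def shift(a,b,w):
    A,B=g(a),g(b); x,y,ww,h=w; f=4
    T=cv2.resize(A[y:y+h,x:x+ww],None,fx=f,fy=f,interpolation=cv2.INTER_CUBIC)
    S=cv2.resize(B[y-5:y+h+5,x-5:x+ww+5],None,fx=f,fy=f,interpolation=cv2.INTER_CUBIC)
    r=cv2.matchTemplate(S,T,cv2.TM_CCOEFF_NORMED); _,m,_,l=cv2.minMaxLoc(r)
    return (l[0]/f-5,l[1]/f-5,round(m,3))
for n,wt,ws in (('pump',(257,203,20,38),(296,176,32,22)),('sq',(298,212,26,34),(323,204,20,18)),('can',(332,212,30,40),(330,219,28,66))):
    print(n,'top px',shift(t0,t,wt),'side px',shift(s0,s,ws))
im,off=crop(t,415,200,540,365,3.6)
dbox(im,t,box(.4571,-.3011,.202,.18,.056,.004,.04),(0,255,0),off,3.6)
cv2.imwrite('pics/tFw.png',im)
E
```

```text
pump top px (-0.5, 1.0, 0.984) side px (-1.0, 0.0, 0.988)
sq top px (-0.25, 0.5, 0.983) side px (-0.5, 0.25, 0.994)
can top px (0.25, 0.25, 0.982) side px (-0.25, 0.25, 0.986)
```

View pics/tFw.png

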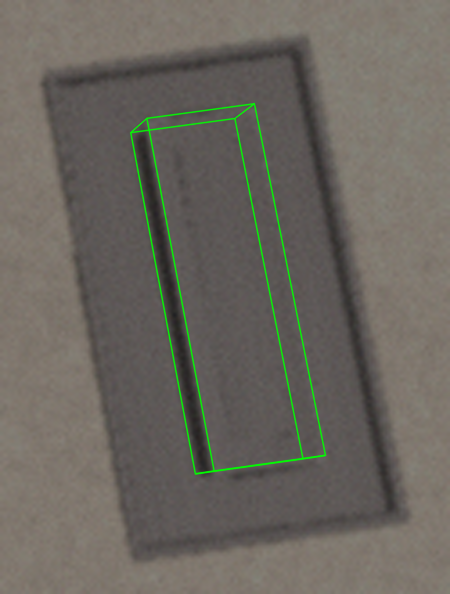

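```bash
python3 - <<'E'
from h import *
st(); print(arm.close_job())
E
```

```text
t 76.4 tcp [0.231  0.58   0.2146] yaw 1.5685 w 0.0478 F [ 0.2 -0.1 -0.1] q6 -0.56 tilt -1.0
the job is handed in; nothing more can be done
None
```

The job is done and handed in at about 76 s, in the order asked. I moved the pump bottle, square bottle and spray can onto the black mat, laid the case in the steel work tray, then returned the three bottles to their spots in the beige tray.

**Last checks:**
- **Bottles:** all three stand upright. Start and end pictures differ by at most 1 pixel in both cameras, which is about 2 mm. The pump bottle shows the largest shift, roughly 1–2 mm towards the robot. The other two are within about 1 mm.
- **Case:** it lies flat, lengthwise and square in the work tray. It matches a centred overlay in the side, top and wrist views to about 1–2 mm.
- **Bystanders:** by eye, the mirror, tub, spatula cup and the green and yellow look-alikes are where they started. I did not measure them.
- **Forces:** readings after each move stayed within a few newtons. The gripper ended clear of everything.

**Disagreements:**
- **Fingertip height:** the reported tool point sat about 37 mm below where the cameras showed the fingertips. Because of this the first pump grasp closed on air above the head, without touching it. I corrected for the offset on every later grasp.
- **Camera calibration:** the top and side cameras disagreed by about 3 mm in places. I judged the bottles' return by same-camera before-and-after comparison.

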